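# Hold the calibration square in the corner of a flatbed specimen scanner

## Task

Start the scanner's calibration countdown by pushing the small recessed key on its control panel right down with the stylus's point, then stand the stylus back in the hole of the tool block it came from. Then pick up the steel square by its grip, lay it flat on the glass and press it into the corner between the far rail and the control panel until the outer edges of both its legs touch. Finish while still gripping it and pressing it lightly against both sides. Leave everything else where it is.

Things in the scene. Friction and masses are not known exactly. Their poses are not given: they have to be found in the camera images.
- scanner: fixed slim A4 flatbed scanner without its lid, dark glass in a grey frame, 256 mm (its x) by 370 mm (its y) by 42 mm high. Origin: centre of its underside, on the bench; z up. The glass, 216 mm (x from -108 to 108 mm) by 297 mm (y from -137 to 160 mm), lies 36 mm above the bench, 6 mm below the top of the frame all round it. x points away from the robot, and the control panel is at the -y end (the robot's right), to within about 0.12 rad
- far_rail: the frame's far long side (scanner +x), 20 mm wide, 42 mm high; its inner face is at scanner x = 108 mm, faces scanner -x and is the wall for the square's long leg. Given at the scanner's origin
- panel: control panel of the scanner, a strip 256 mm (x) by 48 mm (y), 42 mm high, at the scanner's -y end. It carries three flush oblong keys and, nearest the robot, one round well with the recessed key. Its inner edge, at scanner y = -137 mm, faces scanner +y and is the wall for the square's short leg. Origin: centre of its underside. A small white mark lies on it by the glass corner
- glass_corner (a point): the corner of the glass between far rail and panel (scanner +x, -y corner), at the level of the glass, 36 mm above the bench; axes as the scanner's
- key_top (a point): centre of the top face of the recessed key: round, 12 mm across, in a round well 14 mm across, its top 4 mm below the panel's surface, so 38 mm above the bench. It moves straight down
- cal_key (a joint): travel of the recessed key in m: 0 released, 0.004 fully down; a spring returns it. It needs about 1.5 N to start and 5 N to go fully down, and then is on a hard stop
- square: loose flat steel square, an L 6 mm thick with legs 24 mm wide, 0.24 kg, lying flat on the bench to the robot's right. Origin: its outer corner, at the underside. Long leg 120 mm along its +y, outer edge at x = 0; short leg 80 mm along its -x, outer edge at y = 0; z up. Its axes agree with the scanner's when it sits in the corner
- square_corner (a point): outer corner of the square, at its underside (the origin of square); it must come to glass_corner
- square_grip (a point): point to grip the square: inside its upright finger grip, a straight metal bar 14 mm thick (square's x), 44 mm long (square's y) and 36 mm high that stands on the middle of the long leg's width, top 42 mm above the square's underside. The point lies 30 mm above the underside, 12 mm below the bar's top, at square x = -12 mm, y = 50 mm
- stylus: loose metal stylus, 135 mm long, 0.035 kg, standing point down in the block's end hole. Handle 11 mm across; below it a 16 mm cone and a blunt 5 mm wide, 10 mm long point. Origin at the tip; z along the stylus, up
- stylus_tip (a point): tip of the stylus point; it starts 5 mm above the bench
- stylus_mid (a point): middle of the stylus, 67.5 mm above its tip; the handle goes on for 67.5 mm above this point
- block: fixed wooden tool block, 120 mm (its x) by 50 mm (its y) by 45 mm high, at the robot's left. Origin: centre of its underside. Three upright holes 13 mm across and 40 mm deep (floor 5 mm above the bench) at x = -40, 0 and 40 mm: the stylus stands in the -40 mm one, nearest the robot (block x points away from the robot to within 0.3 rad), the middle one is empty, the brush stands in the other
- stylus_hole (a point): centre of the mouth of the stylus's hole, on top of the block, 45 mm above the bench; hole 13 mm across, 40 mm deep
- brush: bystander: lens brush standing bristles up in the block, top 163 mm above the bench
- disc_a: bystander: resin disc with a specimen, 32 mm across, 12 mm high, lying on the left half of the glass
- disc_b: bystander: a second such disc on the left half of the glass
- mouse: bystander: computer mouse, 100 by 58 by 34 mm, beyond the square
- dish: bystander: glass dish, 90 mm across, 14 mm high, nearer the robot than the square
- jar: bystander: amber jar, 48 mm across, 62 mm high, behind the scanner
- slide_box: bystander: flat slide box, 90 by 170 by 35 mm, behind the scanner
- meter: bystander: pocket meter, 105 by 58 by 22 mm, in front of the scanner near the robot
There are look-alikes about, which are no part of the job. What is shaped like the square but orange or yellow is not meant.

How it is judged:
By the outcome, as a careful person would: the job done as asked, in the order asked, and still so for the second after the job is handed in, while the arm keeps its last pose, push and grip.
It also fails if it takes over 72 s, if anything falls off the work surface, if the arm or the gripper's body presses on something with over 40 N, if the wrist force passes 120 N, or if a joint passes its speed limit or range.

## Robot

A 7-joint arm with a two-finger parallel gripper is mounted at the origin on the work surface. World frame = base frame: x ahead of the robot, y to its left, z up, the work surface at z = 0. Lengths are in mm, angles in rad, forces in N, time in s.
With the tool pointing down it reaches from about 350 to 900 mm from the base axis. Payload 8.1 kg.
Tool frame: the origin (TCP) lies between the finger pads; the fingertips stand 14 mm ahead of it and the grasp point (between the pads) lies 5 mm behind it (robot.tcp_to_tips is the distance from the TCP to the fingertips, in mm); y points along the fingers, z is the direction in which the jaws open and shut, and the axes are right-handed (so a half turn about y gives the same grasp; the last joint's range is limited). The gripper opens to 85 mm and grips with 20 to 120 N. Pads are 22 mm wide; open, the fingers measure 114 mm over their backs; the gripper's body (76 mm by 85 mm) begins 54 mm behind the grasp point. The pads swing forward as they close: fully open they stand 13 mm farther back than shut.
Start: joints at [-1.204, 0.434, 0.025, 1.573, -0.012, 1.134, -0.075], TCP at [282.971, 557.288, 208.023] pointing down, gripper open.
Joint ranges: [-2.62, 2.62], [-0.44, 2.09], [-1.27, 1.32], [0.08, 2.57], [-1.32, 4.46], [0.12, 2], [-2.74, 2.74]. Speed limits (rad/s): [2.22, 2.22, 3.01, 3.01, 3.14, 3.14, 3.14].

## Interface

Orientations are given as [roll, pitch, yaw] about the fixed x, y, z axes, in that order (R = Rz(yaw) Ry(pitch) Rx(roll)).
In Python, from station import robot gives the robot as it stands.
- The arm moves only by the tool carry_out, never from a script. Its argument "commands" is a list of rows, each an object with "jaw": the closure in counts, from 0 (fully open) to 255 (shut); "offset": the shift along the tool's x, y, z in m, a list of three; "spin": the turn about the tool's y in degrees. A call has 1 to 10 rows; each row is the pose to reach, as a shift and turn from the pose commanded when the call began, along the tool's axes at that moment; what a row does not reach only later rows make up. A row lasts 1/12 s, in which the tool goes at most 41.7 mm and 7.16 degrees, less where a joint would pass 70% of its speed; a pose out of reach is approached as far as the arm can. A call with a gripper value outside its range is refused whole. The fingers move at their own pace and stop on an object; the grip force is fixed at half the most. Time passes only in rows, so rows that repeat a pose let the fingers close. It gives the time, the measured TCP pose, the force and the opening at its end, in the units of the state.
- robot.state(): the state, without advancing time (a new reading comes with each control period).
- robot.get_image(name): name is "side" or "top" or "wrist"; returns a dict with "frame" (400x640x3 uint8, red, green, blue), "K" (3x3 intrinsics, pixels), "origin" and "attitude" of the camera in the world; the wrist camera has in their place "tool_from_camera" (4x4, takes a point from camera to tool coordinates, whose origin is the TCP and whose axes are the tool frame's). Camera axes: x right, y up, looking along -z (the intrinsics and any distortion apply to the point x, -y, -z); pixel columns grow to the right and rows downward; lengths in mm; the calibration is good to about 2 mm. A picture is of the moment at which its call begins: read the wrist's pose just before it. There is no depth.
- robot.sign_off(): hands the job in, once; it reports no verdict.
The state is a dict: "clock": time; "qpos": joint angles; "dq": joint speeds; "effort": joint torques, N m; "position": TCP position; "ee_rot": TCP orientation; "ft_force": force on the tool from outside, world axes, zero at the start; "ft_torque": the same for the moment, N m; "width": finger opening in mm.
Only numpy, scipy, OpenCV 4.12 (cv2) and the standard library are available. Lean on these libraries where they do the work, as an engineer would, in place of code of your own. Each camera call takes 0.05 s, during which the arm holds its last target. There are 200 camera calls.

## Working session

There is one attempt and no reset: what is moved stays moved. The work goes in short steps, Python scripts to look and compute and a tool call to move; the robot and the scene stay as the last step left them, time stands still between calls to the robot, and variables do not carry over. Pictures are saved under pics/ and viewed, about 8 in all and at most 12, crops included, and the job is handed in when it is done.

Besides the shell and the picture viewer there is one more tool, called after "Emit:" by a JSON object that holds its "fn" and its "kwargs", one argument or row to a line. carry_out: Moves the arm, as the interface text tells. Its arguments: {"type":"object","properties":{"commands":{"type":"array"}},"required":["commands"]}

```bash
ls; mkdir -p pics
cat > h.py <<'E'
import numpy as np, cv2
from station import robot
from scipy.spatial.transform import Rotation as R
def grab(n,f=None):
    s=robot.state(); im=robot.get_image(n)
    if f: cv2.imwrite('pics/'+f,im['frame'][:,:,::-1])
    return s,im
E
python3 - <<'E'
from h import *
for n in ('top','side','wrist'):
    s,i=grab(n,n+'0.png'); print(n,{k:(np.round(v,3).tolist() if not isinstance(v,(str,dict)) else v) for k,v in i.items() if k!='frame'})
print(s)
E
```

```text
pics
top {'K': [[363.107, 0.0, 326.951], [0.0, 363.107, 199.63], [0.0, 0.0, 1.0]], 'origin': [425.494, -21.587, 1146.772], 'attitude': [0.119, 0.017, -1.576]}
side {'K': [[469.854, 0.0, 320.055], [0.0, 469.854, 193.565], [0.0, 0.0, 1.0]], 'origin': [455.699, 802.006, 1042.079], 'attitude': [0.703, -0.007, -3.028]}
wrist {'K': [[277.371, 0.0, 321.921], [0.0, 277.371, 198.53], [0.0, 0.0, 1.0]], 'tool_from_camera': [[-0.001, -0.953, -0.303, -77.889], [-0.0, 0.303, -0.953, -166.257], [1.0, -0.001, -0.0, 0.153], [0.0, 0.0, 0.0, 1.0]]}
{'clock': 0.1, 'qpos': array([-1.20359287,  0.43514548,  0.02495256,  1.57398043, -0.01158014,
        1.13397732, -0.07510087]), 'dq': array([-0.00078468, -0.00087284,  0.00011437, -0.0013983 ,  0.00063504,
        0.00091596, -0.00277694]), 'effort': array([ 2.36159707e-03, -6.71750808e+01,  1.02769196e+00, -3.16901386e+01,
        1.56863267e-02,  7.31354405e-03,  3.61008154e-05]), 'position': array([282.77772149, 556.85097618, 207.31901073]), 'ee_rot': array([-1.57215577e+00, -1.33998447e-04, -4.69845884e-01]), 'ft_force': array([0.79007068, 0.02407292, 0.35791929]), 'ft_torque': array([-0.00633702, -0.04584139, -0.00904956]), 'width': 85.51337089176742}
```

View pics/top0.png

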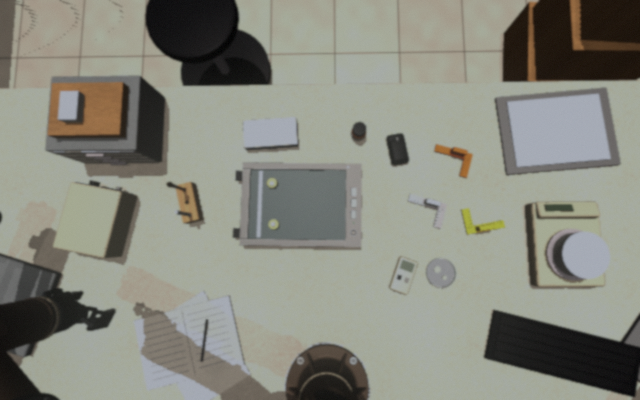

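View pics/side0.png

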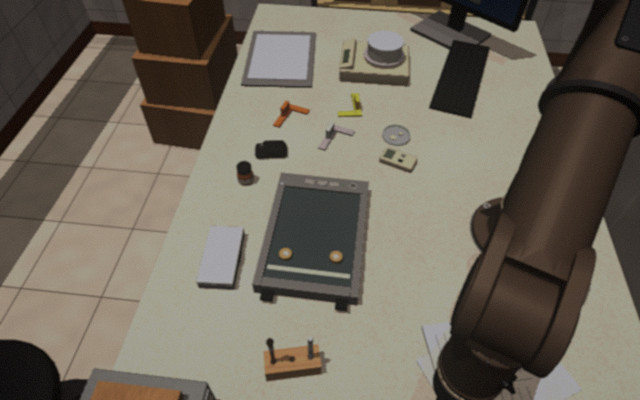

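```bash
cat >> h.py <<'E'
def campose(im,s=None):
    if 'origin' in im: return R.from_euler('xyz',im['attitude']).as_matrix(),np.array(im['origin'])
    T=np.array(im['tool_from_camera']); Rt=R.from_euler('xyz',s['ee_rot']).as_matrix()
    return Rt@T[:3,:3],Rt@T[:3,3]+s['position']
def ray(im,s,uv):
    Rc,o=campose(im,s); uv=np.atleast_2d(np.array(uv,float)); K=np.array(im['K'])
    d=np.c_[(uv[:,0]-K[0,2])/K[0,0],-(uv[:,1]-K[1,2])/K[1,1],-np.ones(len(uv))]
    return o,d@Rc.T
def onz(im,s,uv,z):
    o,d=ray(im,s,uv); return o+d*((z-o[2])/d[:,2])[:,None]
def proj(im,s,P):
    Rc,o=campose(im,s); K=np.array(im['K']); c=(np.atleast_2d(P)-o)@Rc
    return np.c_[K[0,2]+K[0,0]*c[:,0]/-c[:,2],K[1,2]-K[1,1]*c[:,1]/-c[:,2]]
E
python3 - <<'E'
from h import *
s,t=grab('top'); s,d=grab('side')
np.set_printoptions(precision=1,suppress=True)
print('block top corners',onz(t,s,[[177,185],[194,182],[202,221],[184,222]],45))
print('sty top',onz(t,s,[[186,212]],140),onz(d,s,[[310,340]],140))
print('scanner',onz(t,s,[[243,163],[360,164],[361,247],[241,247]],42))
print('square',onz(t,s,[[445,204],[440,227],[409,198],[438,208]],6))
print('base',onz(t,s,[[327,380]],0))
a,b=t['frame'],d['frame']
A=cv2.resize(a[165:250,160:260],None,fx=4,fy=4,interpolation=2)
B=cv2.resize(a[175:245,390:490],None,fx=4,fy=4,interpolation=2)
C=cv2.resize(a[155:255,330:370],None,fx=4,fy=4,interpolation=2)
D=cv2.resize(b[325:390,250:350],None,fx=4,fy=4,interpolation=2)
W=np.zeros((600,800,3),np.uint8)
W[:340,:400]=A;W[:280,400:800]=B;W[340:600,:400]=D;W[290:600,400:560]=C[:310]
cv2.imwrite('pics/c1.png',W[:,:,::-1])
E
```

```text
block top corners [[606.2 459.9  45. ]
 [615.1 407.4  45. ]
 [494.3 378.2  45. ]
 [491.6 433.4  45. ]]
sty top [[513.9 389.7 140. ]] [[512.6 423.7 140. ]]
scanner [[ 674.3  257.2   42. ]
 [ 667.9 -106.6   42. ]
 [ 413.  -105.4   42. ]
 [ 414.9  257.6   42. ]]
square [[ 545.2 -374.     6. ]
 [ 473.2 -355.3    6. ]
 [ 565.1 -261.9    6. ]
 [ 532.8 -351.6    6. ]]
base [[17.  -0.1  0. ]]
```

View pics/c1.png

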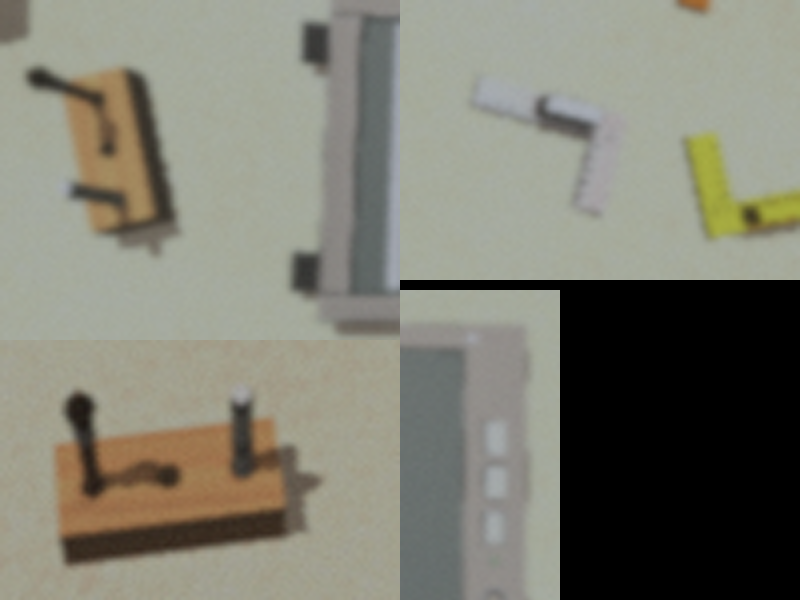

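```bash
cat >> h.py <<'E'
def go(x,y,z,yaw=None):
    s=robot.state(); Rt=R.from_euler('xyz',s['ee_rot']).as_matrix(); yw=s['ee_rot'][2]
    print('t %.1f'%s['clock'],'pos',np.round(s['position'],1),'rpy',np.round(s['ee_rot'],3),'w %.1f'%s['width'],'F',np.round(s['ft_force'],1))
    print('offset m',np.round(Rt.T@(np.array([x,y,z])-s['position'])/1000,4),'spin deg',0 if yaw is None else round(-np.degrees(yaw-yw),2))
def tri(c1,s1,p1,c2,s2,p2):
    o1,d1=ray(c1,s1,p1);o2,d2=ray(c2,s2,p2);d1=d1[0];d2=d2[0]
    k=np.linalg.lstsq(np.c_[d1,-d2],o2-o1,rcond=None)[0]; a=o1+k[0]*d1;b=o2+k[1]*d2
    return (a+b)/2,np.linalg.norm(a-b)
E
python3 - <<'E'
from h import *
np.set_printoptions(precision=1,suppress=True)
s,t=grab('top'); s,d=grab('side')
c=onz(t,s,[[176.5,185],[191.3,182.5],[199.3,220],[183.8,223]],45);print('block',c)
print('sty top',tri(t,s,[178,212.5],d,s,[310.3,338.8]),'base',tri(t,s,[191,215.7],d,s,[310.3,358]),onz(t,s,[191,215.7],45))
print('mark,key',onz(t,s,[[348,167],[353.7,231.7]],42))
print('square',onz(t,s,[[445,204.5],[437.5,228],[408.8,198]],6))
go(470,385,240,0.2)
E
```

```text
block [[606.2 461.5  45. ]
 [613.6 415.7  45. ]
 [497.4 386.6  45. ]
 [488.5 433.9  45. ]]
sty top (array([513.2, 416.7, 129.5]), np.float64(0.5733905645317852)) base (array([512.7, 418.2,  30.9]), np.float64(1.7927397412226034)) [[510.7 412.6  45. ]]
mark,key [[658.7 -69.3  42. ]
 [459.1 -84.1  42. ]]
square [[ 543.7 -373.9    6. ]
 [ 470.1 -347.4    6. ]
 [ 565.1 -261.2    6. ]]
t 0.3 pos [282.9 557.2 207.8] rpy [-1.6 -0.  -0.5] w 85.2 F [ 1.2  0.5 -0.7]
offset m [ 0.2 -0.  -0.1] spin deg -38.38
```

Run:
```python
from h import *
go(475,406,195,0.24)
```

```text
t 0.3 pos [282.9 557.2 207.8] rpy [-1.571 -0.    -0.47 ] w 85.2 F [ 1.2  0.5 -0.7]
offset m [ 0.2397  0.0129 -0.0478] spin deg -40.67
```

Emit:
{"fn": "carry_out", "kwargs": {
  "commands": [
    {"jaw": 0,"offset": [0.24,0.013,-0.048],"spin": -40.7},
    {"jaw": 0,"offset": [0.24,0.013,-0.048],"spin": -40.7},
    {"jaw": 0,"offset": [0.24,0.013,-0.048],"spin": -40.7},
    {"jaw": 0,"offset": [0.24,0.013,-0.048],"spin": -40.7},
    {"jaw": 0,"offset": [0.24,0.013,-0.048],"spin": -40.7},
    {"jaw": 0,"offset": [0.24,0.013,-0.048],"spin": -40.7},
    {"jaw": 0,"offset": [0.24,0.013,-0.048],"spin": -40.7},
    {"jaw": 0,"offset": [0.24,0.013,-0.048],"spin": -40.7},
    {"jaw": 0,"offset": [0.24,0.013,-0.048],"spin": -40.7},
    {"jaw": 0,"offset": [0.24,0.013,-0.048],"spin": -40.7}
  ]
}}

```text
clock: 1.18
position: [473.8, 407.3, 195.1]
ee_rot: [-1.57, 0.0, 0.242]
ft_force: [-1.3, 0.2, 0.2]
width: 85.3
```

Run:
```python
from h import *
s,w=grab('wrist','w1.png'); go(475,406,195,0.24)
print(proj(w,s,[[512.5,415,45],[512.5,415,140],[551,424,45]]).round(1))
```

```text
t 1.2 pos [473.8 407.4 195.1] rpy [-1.57   0.     0.243] w 85.0 F [ 0.2  0.3 -0.8]
offset m [ 0.0009  0.0001 -0.0017] spin deg 0.15
[[320.  211.6]
 [319.4 248.7]
 [319.6 241.1]]
```

View pics/w1.png

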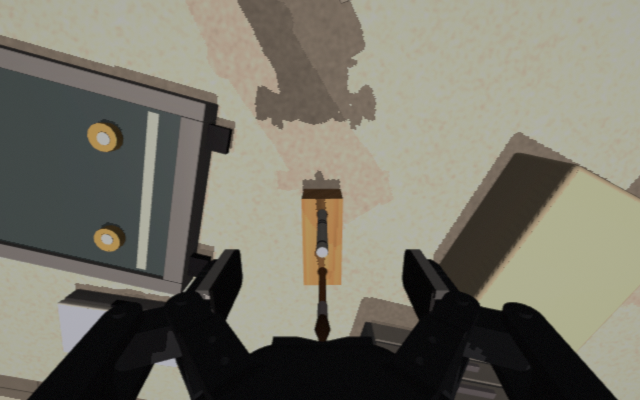

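Run:
```python
from h import *
np.set_printoptions(suppress=True)
s,w=grab('wrist')
f=cv2.cvtColor(w['frame'],cv2.COLOR_RGB2HSV)
m=((f[:,:,0]>8)&(f[:,:,0]<20)&(f[:,:,1]>110)&(f[:,:,2]>120)).astype(np.uint8); m[:,:290]=0;m[:,360:]=0;m[:180]=0;m[300:]=0
m=cv2.morphologyEx(m,cv2.MORPH_CLOSE,np.ones((25,25)))
r=cv2.minAreaRect(np.argwhere(m)[:,::-1].astype(np.float32)); print(r)
c=onz(w,s,cv2.boxPoints(r),45); print(c.round(1), 'centre',c.mean(0).round(1),[np.linalg.norm(c[i]-c[i-1]).round(1) for i in range(4)])
g=w['frame'][244:262,312:334].astype(int); b=g.min(2)>165; q=np.argwhere(b); p=q.mean(0)[::-1]+[312,244]; print('top px',p,len(q))
P=onz(w,s,p,140)[0];print(P)
go(P[0],P[1],195,0.243)
```

```text
((321.5, 241.5), (85.0, 39.0), 90.0)
[[502.1 390.4  45. ]
 [490.8 435.8  45. ]
 [605.2 466.7  45. ]
 [617.6 416.4  45. ]] centre [553.9 427.3  45. ] [np.float64(118.4), np.float64(46.7), np.float64(118.4), np.float64(51.7)]
top px [321.61428571 251.92857143] 70
[515.07154663 417.83833571 140.        ]
t 1.3 pos [473.8 407.3 195.1] rpy [-1.57   0.     0.243] w 85.2 F [ 0.8 -0.4  0.1]
offset m [0.0426 0.0001 0.0003] spin deg -0.01
```

Emit:
{"fn": "carry_out", "kwargs": {
  "commands": [
    {"jaw": 0,"offset": [0.04,0,0]},
    {"jaw": 0,"offset": [0.0425,0.04,0]},
    {"jaw": 0,"offset": [0.0425,0.08,0]},
    {"jaw": 0,"offset": [0.0425,0.1,0]},
    {"jaw": 0,"offset": [0.0425,0.1,0]},
    {"jaw": 150,"offset": [0.0425,0.1,0]},
    {"jaw": 255,"offset": [0.0425,0.1,0]},
    {"jaw": 255,"offset": [0.0425,0.1,0]},
    {"jaw": 255,"offset": [0.0425,0.1,0]},
    {"jaw": 255,"offset": [0.0425,0.1,0]}
  ]
}}

```text
invalid input at $.commands[0]: expected keys jaw, offset, spin
```

Emit:
{"fn": "carry_out", "kwargs": {
  "commands": [
    {"jaw": 255,"offset": [0,0,0]},
    {"jaw": 255,"offset": [0,0,0]},
    {"jaw": 255,"offset": [0,0,0]},
    {"jaw": 255,"offset": [0,0,0]}
  ]
}}

```text
invalid input at $.commands[0]: expected keys jaw, offset, spin
```

Run:
```python
from h import *
go(515,417.8,95,0.243)
```

```text
t 1.3 pos [473.8 407.3 195.1] rpy [-1.57   0.     0.243] w 85.2 F [ 0.8 -0.4  0.1]
offset m [0.0426 0.1001 0.0002] spin deg -0.01
```

Emit:
{"fn": "carry_out", "kwargs": {
  "commands": [
    {"jaw": 0,"offset": [0.04,0,0],"spin": 0},
    {"jaw": 0,"offset": [0.0425,0.04,0],"spin": 0},
    {"jaw": 0,"offset": [0.0425,0.08,0],"spin": 0},
    {"jaw": 0,"offset": [0.0425,0.1,0],"spin": 0},
    {"jaw": 0,"offset": [0.0425,0.1,0],"spin": 0},
    {"jaw": 150,"offset": [0.0425,0.1,0],"spin": 0},
    {"jaw": 255,"offset": [0.0425,0.1,0],"spin": 0},
    {"jaw": 255,"offset": [0.0425,0.1,0],"spin": 0},
    {"jaw": 255,"offset": [0.0425,0.1,0],"spin": 0},
    {"jaw": 255,"offset": [0.0425,0.1,0],"spin": 0}
  ]
}}

```text
clock: 2.12
position: [517.1, 416.6, 96.7]
ee_rot: [-1.57, -0.002, 0.241]
ft_force: [0.3, 0.5, -0.4]
width: 25.2
```

Emit:
{"fn": "carry_out", "kwargs": {
  "commands": [
    {"jaw": 255,"offset": [0,0,0],"spin": 0},
    {"jaw": 255,"offset": [0,0,0],"spin": 0},
    {"jaw": 255,"offset": [0,0,0],"spin": 0},
    {"jaw": 255,"offset": [0,0,0],"spin": 0}
  ]
}}

```text
clock: 2.45
position: [517.1, 416.5, 96.0]
ee_rot: [-1.57, -0.002, 0.24]
ft_force: [0.1, 0.6, 5.6]
width: 8.5
```

Run:
```python
from h import *
go(515,417.8,95,0.243)
```

```text
t 2.5 pos [517.1 416.5  96. ] rpy [-1.57  -0.002  0.24 ] w 8.5 F [0.1 0.6 5.6]
offset m [-0.0017  0.001   0.0018] spin deg -0.15
```

Emit:
{"fn": "carry_out", "kwargs": {
  "commands": [
    {"jaw": 255,"offset": [0,0,0],"spin": 0},
    {"jaw": 255,"offset": [0,0,0],"spin": 0},
    {"jaw": 255,"offset": [0,0,0],"spin": 0}
  ]
}}

```text
clock: 2.7
position: [517.1, 416.5, 96.0]
ee_rot: [-1.57, -0.002, 0.24]
ft_force: [-0.2, 0.3, 6.0]
width: 8.2
```

Run:
```python
from h import *
s,w=grab('wrist','w2.png'); s,d=grab('side')
W=np.zeros((400,800,3),np.uint8); W[:,:500]=cv2.resize(w['frame'][180:340,220:420],(500,400),interpolation=2)
W[:260,500:]=cv2.resize(d['frame'][315:385,260:340],(300,260),interpolation=2)
cv2.imwrite('pics/c2.png',W[:,:,::-1]); go(515,417.8,95,0.243)
```

```text
t 2.8 pos [517.1 416.5  96. ] rpy [-1.57  -0.002  0.24 ] w 8.2 F [-0.6 -0.   5.7]
offset m [-0.0017  0.001   0.0018] spin deg -0.15
```

View pics/c2.png

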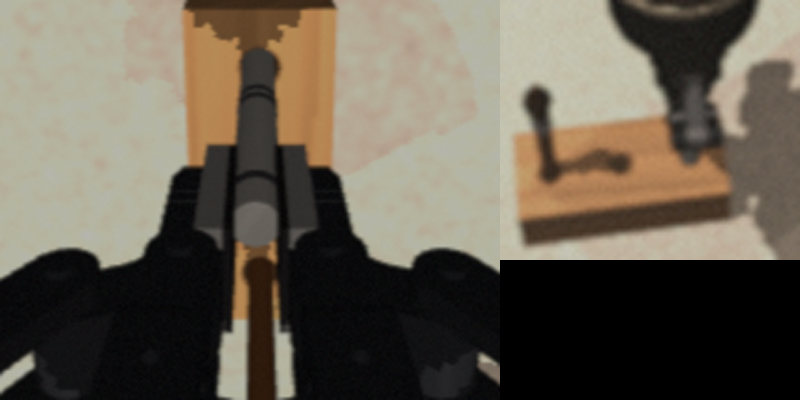

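Emit:
{"fn": "carry_out", "kwargs": {
  "commands": [
    {"jaw": 255,"offset": [0,-0.01,0],"spin": 0},
    {"jaw": 255,"offset": [0,-0.03,0],"spin": 0},
    {"jaw": 255,"offset": [0,-0.06,0],"spin": 0},
    {"jaw": 255,"offset": [0,-0.08,0],"spin": 0},
    {"jaw": 255,"offset": [0,-0.08,0],"spin": 0}
  ]
}}

```text
clock: 3.22
position: [518.4, 417.6, 180.5]
ee_rot: [-1.567, -0.006, 0.24]
ft_force: [0.4, 0.8, 0.7]
width: 8.8
```

Run:
```python
from h import *
go(425,-84,180,0.0)
```

```text
t 3.2 pos [518.4 417.6 180.5] rpy [-1.567 -0.006  0.24 ] w 8.8 F [0.4 0.8 0.7]
offset m [-0.21   -0.0025 -0.465 ] spin deg 13.76
```

Emit:
{"fn": "carry_out", "kwargs": {
  "commands": [
    {"jaw": 255,"offset": [-0.018,0,-0.036],"spin": 1},
    {"jaw": 255,"offset": [-0.035,0,-0.072],"spin": 2},
    {"jaw": 255,"offset": [-0.05,0,-0.11],"spin": 4},
    {"jaw": 255,"offset": [-0.065,0,-0.145],"spin": 5},
    {"jaw": 255,"offset": [-0.08,0,-0.18],"spin": 6},
    {"jaw": 255,"offset": [-0.095,0,-0.215],"spin": 7},
    {"jaw": 255,"offset": [-0.11,0,-0.25],"spin": 9},
    {"jaw": 255,"offset": [-0.125,0,-0.285],"spin": 10},
    {"jaw": 255,"offset": [-0.14,0,-0.32],"spin": 12},
    {"jaw": 255,"offset": [-0.155,0,-0.355],"spin": 13.8}
  ]
}}

```text
clock: 4.05
position: [449.5, 32.4, 175.1]
ee_rot: [-1.571, 0.0, -0.002]
ft_force: [1.3, 0.6, -0.9]
width: 8.6
```

Run:
```python
from h import *
go(425,-84,180,0.0)
```

```text
t 4.0 pos [449.5  32.4 175.1] rpy [-1.571  0.    -0.002] w 8.6 F [ 1.3  0.6 -0.9]
offset m [-0.0242 -0.0049 -0.1165] spin deg -0.12
```

Emit:
{"fn": "carry_out", "kwargs": {
  "commands": [
    {"jaw": 255,"offset": [-0.008,0,-0.038],"spin": 0},
    {"jaw": 255,"offset": [-0.016,0,-0.077],"spin": 0},
    {"jaw": 255,"offset": [-0.02,0,-0.105],"spin": 0},
    {"jaw": 255,"offset": [-0.024,0,-0.116],"spin": 0},
    {"jaw": 255,"offset": [-0.024,0,-0.116],"spin": 0},
    {"jaw": 255,"offset": [-0.024,0,-0.116],"spin": 0}
  ]
}}

```text
clock: 4.55
position: [426.1, -82.0, 175.1]
ee_rot: [-1.571, 0.0, -0.002]
ft_force: [0.1, 0.5, -1.1]
width: 8.3
```

Run:
```python
from h import *
s,w=grab('wrist','w3.png'); go(425,-84,180,0.0)
print(proj(w,s,[[459,-84,42],s['position']+[-2,0,-90]]).round(1))
W=cv2.resize(w['frame'][60:360,120:520],(800,600),interpolation=2)
cv2.imwrite('pics/c3.png',W[:,:,::-1])
```

```text
t 4.6 pos [426.5 -81.  175. ] rpy [-1.57  0.   -0.  ] w 8.4 F [ 0.2  0.  -0.5]
offset m [-0.0015 -0.005  -0.003 ] spin deg -0.01
[[319.8 211.4]
 [321.5 193. ]]
```

View pics/c3.png

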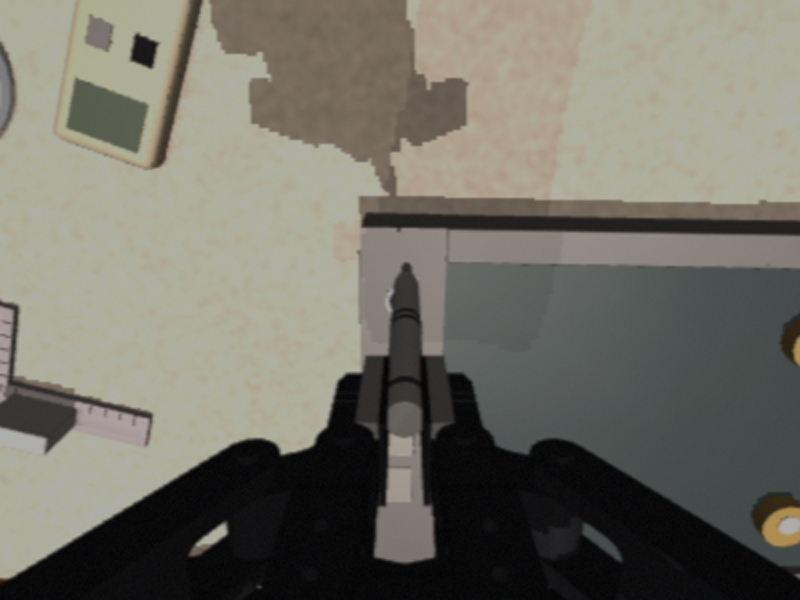

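Emit:
{"fn": "carry_out", "kwargs": {
  "commands": [
    {"jaw": 255,"offset": [0,0,0.035],"spin": 0},
    {"jaw": 255,"offset": [0,0,0.045],"spin": 0},
    {"jaw": 255,"offset": [0,0,0.045],"spin": 0},
    {"jaw": 255,"offset": [0,0,0.045],"spin": 0}
  ]
}}

```text
clock: 4.93
position: [426.6, -35.1, 175.0]
ee_rot: [-1.571, 0.0, 0.004]
ft_force: [0.9, -0.6, -0.6]
width: 8.6
```

Run:
```python
from h import *
s,w=grab('wrist','w4.png'); go(425,-84,180,0.0)
print(proj(w,s,[[459,-84,42],s['position']+[-2,0,-90]]).round(1))
W=cv2.resize(w['frame'][150:250,230:360],(780,600),interpolation=2)
cv2.imwrite('pics/c4.png',W[:,:,::-1])
```

```text
t 5.0 pos [426.6 -36.1 175. ] rpy [-1.571  0.     0.002] w 8.7 F [0.1 0.5 0.2]
offset m [-0.0017 -0.005  -0.0479] spin deg 0.11
[[278.9 210.9]
 [321.5 193. ]]
```

View pics/c4.png

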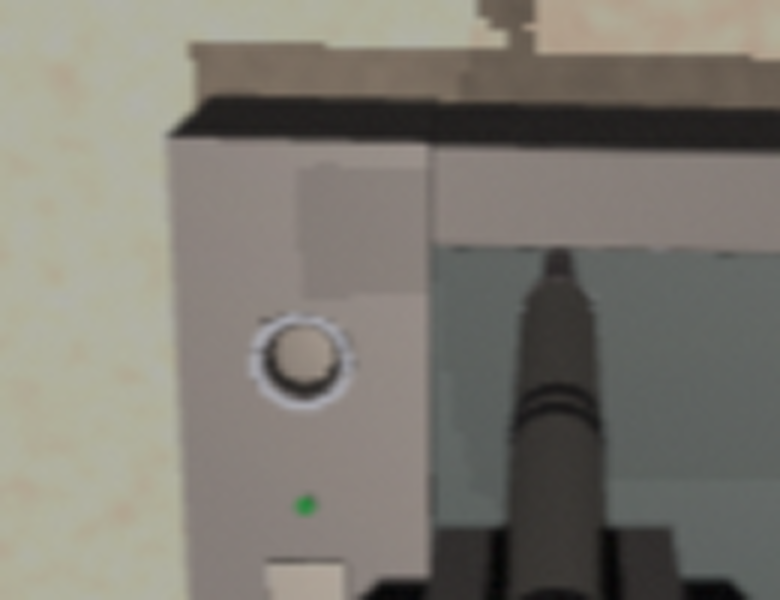

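Run:
```python
from h import *
np.set_printoptions(suppress=True)
s,w=grab('wrist')
c=lambda p: np.array(p,float)/6+[230,150]
k=onz(w,s,c([302.5,361]),42)[0]; t=onz(w,s,c([558,254]),84)[0]
print('key',k.round(1),'tip',t.round(1),'tip-tcp',(t-s['position']).round(1))
e=onz(w,s,np.r_[c([[430,145],[430,525]]),c([[170,137],[430,145]])],42); print(e.round(1), np.arctan2(*(e[1]-e[0])[[1,0]]), np.arctan2(*(e[3]-e[2])[[0,1]]))
p=s['position']; go(*(p+np.r_[k[:2]-t[:2],0]),0)
go(*(p+[0,0,-(84-55)]),0)
```

```text
key [458.  -83.3  42. ] tip [424.3 -34.7  84. ] tip-tcp [ -2.3   1.4 -91. ]
[[ 415.8  -58.    42. ]
 [ 492.4  -59.6   42. ]
 [ 414.4 -105.7   42. ]
 [ 415.8  -58.    42. ]] -0.019667587455591943 0.02900752383421831
t 5.0 pos [426.6 -36.7 175. ] rpy [-1.571  0.     0.001] w 8.5 F [-0.9 -0.2  0.5]
offset m [ 0.0338 -0.     -0.048 ] spin deg 0.03
t 5.0 pos [426.6 -36.7 175. ] rpy [-1.571  0.     0.001] w 8.5 F [-0.9 -0.2  0.5]
offset m [0.0001 0.029  0.0006] spin deg 0.03
```

Emit:
{"fn": "carry_out", "kwargs": {
  "commands": [
    {"jaw": 255,"offset": [0.02,0,-0.03],"spin": 0},
    {"jaw": 255,"offset": [0.0338,0.01,-0.0485],"spin": 0},
    {"jaw": 255,"offset": [0.0338,0.025,-0.0485],"spin": 0},
    {"jaw": 255,"offset": [0.0338,0.034,-0.0485],"spin": 0},
    {"jaw": 255,"offset": [0.0338,0.034,-0.0485],"spin": 0},
    {"jaw": 255,"offset": [0.0338,0.034,-0.0485],"spin": 0},
    {"jaw": 255,"offset": [0.0338,0.034,-0.0485],"spin": 0},
    {"jaw": 255,"offset": [0.0338,0.034,-0.0485],"spin": 0}
  ]
}}

```text
clock: 5.7
position: [460.5, -84.9, 141.7]
ee_rot: [-1.571, -0.001, 0.0]
ft_force: [0.2, -0.3, -0.6]
width: 8.5
```

Run:
```python
from h import *
s,w=grab('wrist','w5.png'); go(460.4,-84.8,141,0.0)
W=cv2.resize(w['frame'][150:250,270:375],(630,600),interpolation=2)
cv2.imwrite('pics/c5.png',W[:,:,::-1])
```

```text
t 5.8 pos [460.6 -84.9 141.7] rpy [-1.571e+00 -1.000e-03  0.000e+00] w 8.5 F [ 0.2 -0.7 -1.3]
offset m [-0.0002  0.0007  0.0001] spin deg 0.02
```

View pics/c5.png

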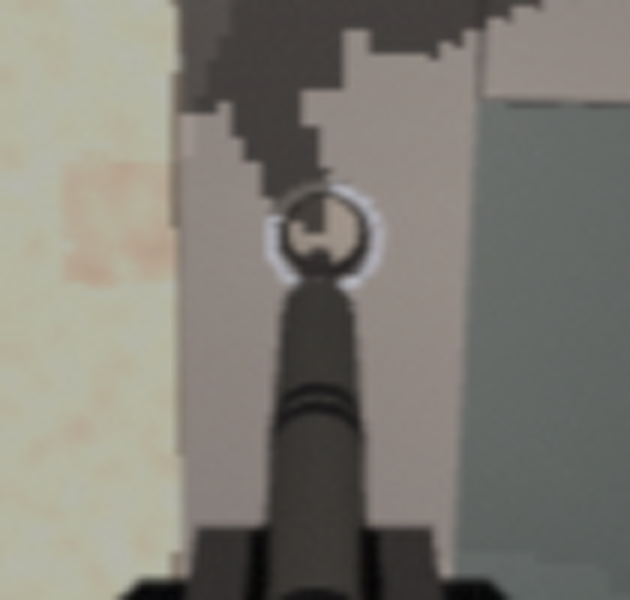

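Run:
```python
from h import *
s,w=grab('wrist')
c=lambda p: np.array(p,float)/6+[270,150]
k=onz(w,s,c([325,236]),42)[0]; t=onz(w,s,c([318.5,254]),50.7)[0]
print('key',k.round(1),'tip',t.round(1),'d',(k-t).round(1))
```

```text
key [457.8 -82.3  42. ] tip [458.4 -83.4  50.7] d [-0.6  1.1 -8.7]
```

Emit:
{"fn": "carry_out", "kwargs": {
  "commands": [
    {"jaw": 255,"offset": [-0.0005,0,0.001],"spin": 0},
    {"jaw": 255,"offset": [-0.0005,0.004,0.001],"spin": 0},
    {"jaw": 255,"offset": [-0.0005,0.008,0.001],"spin": 0},
    {"jaw": 255,"offset": [-0.0005,0.012,0.001],"spin": 0},
    {"jaw": 255,"offset": [-0.0005,0.012,0.001],"spin": 0},
    {"jaw": 255,"offset": [-0.0005,0.012,0.001],"spin": 0}
  ]
}}

```text
clock: 6.3
position: [459.7, -84.2, 128.7]
ee_rot: [-1.571, 0.0, -0.0]
ft_force: [0.0, -0.1, 0.8]
width: 8.7
```

Emit:
{"fn": "carry_out", "kwargs": {
  "commands": [
    {"jaw": 255,"offset": [0,0.001,0],"spin": 0},
    {"jaw": 255,"offset": [0,0.002,0],"spin": 0},
    {"jaw": 255,"offset": [0,0.003,0],"spin": 0},
    {"jaw": 255,"offset": [0,0.003,0],"spin": 0},
    {"jaw": 255,"offset": [0,0.003,0],"spin": 0}
  ]
}}

```text
clock: 6.72
position: [459.9, -84.2, 126.2]
ee_rot: [-1.571, -0.0, -0.0]
ft_force: [0.5, 0.3, 3.3]
width: 8.6
```

Emit:
{"fn": "carry_out", "kwargs": {
  "commands": [
    {"jaw": 255,"offset": [0,0.001,0],"spin": 0},
    {"jaw": 255,"offset": [0,0.002,0],"spin": 0},
    {"jaw": 255,"offset": [0,0.003,0],"spin": 0},
    {"jaw": 255,"offset": [0,0.003,0],"spin": 0},
    {"jaw": 255,"offset": [0,0.003,0],"spin": 0}
  ]
}}

```text
clock: 7.13
position: [461.4, -84.4, 124.3]
ee_rot: [-1.571, -0.003, -0.0]
ft_force: [-1.0, -0.0, 15.5]
width: 8.5
```

Emit:
{"fn": "carry_out", "kwargs": {
  "commands": [
    {"jaw": 255,"offset": [0,-0.008,0],"spin": 0},
    {"jaw": 255,"offset": [0,-0.02,0],"spin": 0},
    {"jaw": 255,"offset": [0,-0.045,0],"spin": 0},
    {"jaw": 255,"offset": [0,-0.05,0],"spin": 0},
    {"jaw": 255,"offset": [0,-0.05,0],"spin": 0}
  ]
}}

```text
clock: 7.55
position: [460.7, -84.4, 174.3]
ee_rot: [-1.571, -0.003, -0.0]
ft_force: [0.4, 0.6, -0.1]
width: 8.5
```

Run:
```python
from h import *
s,w=grab('wrist','w6.png'); go(517.4,416.8,174,0.24)
```

```text
t 7.6 pos [460.  -84.3 173.2] rpy [-1.571e+00 -1.000e-03 -0.000e+00] w 8.0 F [-0.3  0.6 -0.4]
offset m [ 0.0573 -0.0007  0.5011] spin deg -13.77
```

Emit:
{"fn": "carry_out", "kwargs": {
  "commands": [
    {"jaw": 255,"offset": [0.003,0,0.03],"spin": 0},
    {"jaw": 255,"offset": [0.007,0,0.065],"spin": -1},
    {"jaw": 255,"offset": [0.012,0,0.105],"spin": -2},
    {"jaw": 255,"offset": [0.017,0,0.145],"spin": -4},
    {"jaw": 255,"offset": [0.021,0,0.185],"spin": -5},
    {"jaw": 255,"offset": [0.026,0,0.225],"spin": -7},
    {"jaw": 255,"offset": [0.03,0,0.265],"spin": -9},
    {"jaw": 255,"offset": [0.035,0,0.305],"spin": -11},
    {"jaw": 255,"offset": [0.04,0,0.345],"spin": -13},
    {"jaw": 255,"offset": [0.045,0,0.385],"spin": -13.8}
  ]
}}

```text
clock: 8.43
position: [504.1, 302.2, 171.4]
ee_rot: [-1.571, 0.002, 0.242]
ft_force: [0.4, -0.2, -0.0]
width: 8.6
```

Run:
```python
from h import *
go(517.4,416.8,165,0.24)
```

```text
t 8.4 pos [504.1 302.2 171.4] rpy [-1.571  0.002  0.242] w 8.6 F [ 0.4 -0.2 -0. ]
offset m [0.0405 0.0062 0.1081] spin deg 0.14
```

Emit:
{"fn": "carry_out", "kwargs": {
  "commands": [
    {"jaw": 255,"offset": [0.013,0,0.035],"spin": 0},
    {"jaw": 255,"offset": [0.026,0,0.07],"spin": 0},
    {"jaw": 255,"offset": [0.037,0,0.1],"spin": 0},
    {"jaw": 255,"offset": [0.04,0.01,0.108],"spin": 0},
    {"jaw": 255,"offset": [0.04,0.018,0.108],"spin": 0},
    {"jaw": 255,"offset": [0.04,0.018,0.108],"spin": 0},
    {"jaw": 255,"offset": [0.04,0.018,0.108],"spin": 0},
    {"jaw": 255,"offset": [0.04,0.018,0.108],"spin": 0}
  ]
}}

```text
clock: 9.1
position: [518.5, 413.1, 154.8]
ee_rot: [-1.572, 0.0, 0.238]
ft_force: [0.3, 0.1, -0.2]
width: 8.5
```

Run:
```python
from h import *
s,w=grab('wrist','w7.png'); go(517.4,416.8,155,0.24)
print(proj(w,s,[[515.1,417.8,45]]).round(1))
W=np.zeros((600,780,3),np.uint8); s,d=grab('side')
W[:,:480]=cv2.resize(w['frame'][150:250,280:360],(480,600),interpolation=2); W[:300,480:]=cv2.resize(d['frame'][310:390,260:340],(300,300),interpolation=2)
cv2.imwrite('pics/c6.png',W[:,:,::-1])
```

```text
t 9.2 pos [518.7 413.4 155.3] rpy [-1.571 -0.     0.238] w 8.3 F [ 0.2  0.2 -0.5]
offset m [-0.0005  0.0003  0.0036] spin deg -0.09
[[326.9 187.2]]
```

View pics/c6.png

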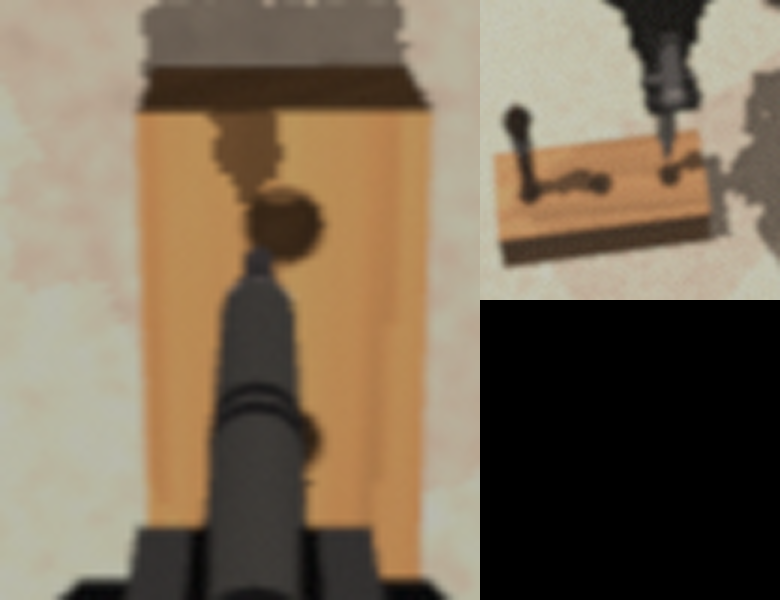

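Run:
```python
from h import *
s,w=grab('wrist')
c=lambda p: np.array(p,float)/6+[280,150]
k=onz(w,s,c([285,224]),45)[0]; t=onz(w,s,c([258.5,253.5]),64.3)[0]
Rt=R.from_euler('xyz',s['ee_rot']).as_matrix()
print('hole',k.round(1),'tip',t.round(1),'d tool',(Rt.T@(k-t)).round(1))
go(517.4,416.8,155,0.24)
```

```text
hole [515.5 419.4  45. ] tip [516.3 414.8  64.3] d tool [ 0.4 19.3  4.7]
t 9.2 pos [518.6 414.2 155.7] rpy [-1.571e+00 -1.000e-03  2.390e-01] w 8.2 F [ 0.5 -0.1 -0.9]
offset m [-0.0006  0.0007  0.0028] spin deg -0.06
```

Emit:
{"fn": "carry_out", "kwargs": {
  "commands": [
    {"jaw": 255,"offset": [0,0,0.0025],"spin": 0},
    {"jaw": 255,"offset": [0,0,0.0025],"spin": 0},
    {"jaw": 255,"offset": [0,0,0.0025],"spin": 0},
    {"jaw": 255,"offset": [0,0,0.0025],"spin": 0},
    {"jaw": 255,"offset": [0,0,0.0025],"spin": 0},
    {"jaw": 255,"offset": [0,0,0.0025],"spin": 0}
  ]
}}

```text
clock: 9.75
position: [517.4, 417.5, 155.0]
ee_rot: [-1.571, -0.0, 0.24]
ft_force: [0.9, -0.9, -0.6]
width: 8.4
```

Run:
```python
from h import *
s,w=grab('wrist','w8.png'); go(517.7,417.5,155,0.24)
Rt=R.from_euler('xyz',s['ee_rot']).as_matrix()
# dark hole segment & tip via masks
h=cv2.cvtColor(w['frame'],cv2.COLOR_RGB2HSV)[170:205,300:345]
g=w['frame'][170:205,300:345].astype(int)
dark=(g.sum(2)<260)
for r in range(0,35): print(''.join('#' if g[r,c].sum()<200 else '+' if g[r,c].sum()<300 else '.' for c in range(8,42)))
```

```text
t 9.8 pos [517.5 417.5 155. ] rpy [-1.571  0.     0.24 ] w 8.5 F [-0.3 -0.1  0.1]
offset m [ 0.0002 -0.     -0.0001] spin deg 0.02
........+++++++++.................
........+++++++++.................
........++++++++++................
........+++++++++++...............
........++++++++++................
.......+++++++++++................
.........+++++++++................
.........+++++++++................
.........++++++++.................
........+++++++++.................
...........++++++.................
...........+####++................
..........+++++++++...............
.........+#####+###+..............
.........+##########+.............
........+###########+.............
........+############.............
........+############.............
........+############.............
........+############.............
.........+##########+.............
.........+#########+..............
..........++######+...............
............+####+................
............+####+................
............+####+................
............+####+................
...........+######+...............
..........+#######+...............
.........+#########+..............
.........+##########+.............
.........+##########+.............
.........+###########.............
.........############.............
.........############.............
```

Emit:
{"fn": "carry_out", "kwargs": {
  "commands": [
    {"jaw": 255,"offset": [0,0.008,0],"spin": 0},
    {"jaw": 255,"offset": [0,0.016,0],"spin": 0},
    {"jaw": 255,"offset": [0,0.024,0],"spin": 0},
    {"jaw": 255,"offset": [0,0.032,0],"spin": 0},
    {"jaw": 255,"offset": [0,0.036,0],"spin": 0},
    {"jaw": 255,"offset": [0,0.04,0],"spin": 0},
    {"jaw": 255,"offset": [0,0.04,0],"spin": 0}
  ]
}}

```text
clock: 10.38
position: [517.0, 417.2, 113.8]
ee_rot: [-1.572, 0.001, 0.241]
ft_force: [0.6, -0.6, 0.3]
width: 8.6
```

Emit:
{"fn": "carry_out", "kwargs": {
  "commands": [
    {"jaw": 255,"offset": [0,0.004,0],"spin": 0},
    {"jaw": 255,"offset": [0,0.008,0],"spin": 0},
    {"jaw": 255,"offset": [0,0.012,0],"spin": 0},
    {"jaw": 255,"offset": [0,0.016,0],"spin": 0},
    {"jaw": 255,"offset": [0,0.016,0],"spin": 0},
    {"jaw": 255,"offset": [0,0.016,0],"spin": 0}
  ]
}}

```text
clock: 10.88
position: [517.3, 417.4, 98.7]
ee_rot: [-1.571, 0.0, 0.241]
ft_force: [0.2, -0.3, 0.2]
width: 8.0
```

Emit:
{"fn": "carry_out", "kwargs": {
  "commands": [
    {"jaw": 255,"offset": [0,0.001,0],"spin": 0},
    {"jaw": 255,"offset": [0,0.002,0],"spin": 0},
    {"jaw": 255,"offset": [0,0.002,0],"spin": 0},
    {"jaw": 150,"offset": [0,0.002,0],"spin": 0},
    {"jaw": 60,"offset": [0,0.002,0],"spin": 0},
    {"jaw": 0,"offset": [0,0.002,0],"spin": 0},
    {"jaw": 0,"offset": [0,0.002,0],"spin": 0},
    {"jaw": 0,"offset": [0,0.002,0],"spin": 0},
    {"jaw": 0,"offset": [0,0.002,0],"spin": 0},
    {"jaw": 0,"offset": [0,0.002,0],"spin": 0}
  ]
}}

```text
clock: 11.72
position: [517.5, 417.6, 97.1]
ee_rot: [-1.571, -0.0, 0.24]
ft_force: [0.0, 1.0, -0.2]
width: 85.9
```

Emit:
{"fn": "carry_out", "kwargs": {
  "commands": [
    {"jaw": 0,"offset": [0,-0.02,0],"spin": 0},
    {"jaw": 0,"offset": [0,-0.05,0],"spin": 0},
    {"jaw": 0,"offset": [0,-0.09,0],"spin": 0},
    {"jaw": 0,"offset": [-0.04,-0.1,0],"spin": 0},
    {"jaw": 0,"offset": [-0.042,-0.1,0],"spin": 0},
    {"jaw": 0,"offset": [-0.042,-0.1,0],"spin": 0},
    {"jaw": 0,"offset": [-0.042,-0.1,0],"spin": 0}
  ]
}}

```text
clock: 12.3
position: [476.8, 407.5, 197.3]
ee_rot: [-1.571, -0.001, 0.241]
ft_force: [-0.3, 0.2, 0.1]
width: 85.4
```

Run:
```python
from h import *
s,w=grab('wrist','w9.png')
for r in range(185,290,2): 
    g=w['frame'][r].astype(int); print(r,''.join('W' if g[c].min()>165 else '#' if g[c].sum()<200 else '.' for c in range(298,348)))
print(proj(w,s,[[515.1,417.8,45],[515.1,417.8,140]]).round(1))
T=[538,-352]; go(505,-300,230,-0.17)
```

```text
185 ..................................................
187 ......#####################################.......
189 ......#####################################.......
191 ......######################################......
193 .....#######################################......
195 .....######........#########......................
197 ..................................................
199 ..................................................
201 .....................#............................
203 .....................##...........................
205 ......................##..........................
207 .....................#######......................
209 ..W.................#########.....................
211 ....................#########.....................
213 ....................#########.....................
215 .....................########.....................
217 .....................########.....................
219 .....................#########....................
221 .....................#########....................
223 .....................#########....................

[... 1278 characters left out ...]
............#######......................
273 ......................######......................
275 ......................######......................
277 ......................######......................
279 ......................######......................
281 ......................######......................
283 ......................######......................
285 ......................######......................
287 ......................######......................
289 ......................######......................
[[322.2 211. ]
 [322.4 247.7]]
t 12.3 pos [477.2 407.3 196.8] rpy [-1.571 -0.     0.24 ] w 85.2 F [ 0.5 -0.1  0.4]
offset m [-0.1412 -0.033  -0.6936] spin deg 23.5
```

Emit:
{"fn": "carry_out", "kwargs": {
  "commands": [
    {"jaw": 0,"offset": [-0.005,0,-0.035],"spin": 5},
    {"jaw": 0,"offset": [-0.01,0,-0.075],"spin": 12},
    {"jaw": 0,"offset": [-0.016,0,-0.115],"spin": 19},
    {"jaw": 0,"offset": [-0.021,0,-0.155],"spin": 26},
    {"jaw": 0,"offset": [-0.027,0,-0.195],"spin": 33},
    {"jaw": 0,"offset": [-0.032,0,-0.235],"spin": 40},
    {"jaw": 0,"offset": [-0.038,0,-0.275],"spin": 47},
    {"jaw": 0,"offset": [-0.043,0,-0.315],"spin": 54},
    {"jaw": 0,"offset": [-0.049,0,-0.355],"spin": 61},
    {"jaw": 0,"offset": [-0.054,0,-0.395],"spin": 68}
  ]
}}

```text
clock: 13.18
position: [518.6, 8.4, 196.6]
ee_rot: [-1.572, -0.0, -0.953]
ft_force: [0.8, 0.8, 0.4]
width: 85.3
```

Run:
```python
from h import *
go(549,-278,200,-1.75); print(robot.state()['qpos'].round(2))
```

```text
t 13.2 pos [518.6   8.4 196.6] rpy [-1.572 -0.    -0.953] w 85.3 F [0.8 0.8 0.4]
offset m [ 0.2511 -0.0032 -0.141 ] spin deg 45.65
[-0.37  0.27  0.31  1.86 -0.1   1.02  0.6 ]
```

Emit:
{"fn": "carry_out", "kwargs": {
  "commands": [
    {"jaw": 0,"offset": [0.02,0,0.027],"spin": 7},
    {"jaw": 0,"offset": [0.04,0,0.055],"spin": 14},
    {"jaw": 0,"offset": [0.058,0,0.08],"spin": 21},
    {"jaw": 0,"offset": [0.058,0,0.08],"spin": 28},
    {"jaw": 0,"offset": [0.058,0,0.08],"spin": 35},
    {"jaw": 0,"offset": [0.058,0,0.08],"spin": 37},
    {"jaw": 0,"offset": [0.058,0,0.08],"spin": 37},
    {"jaw": 0,"offset": [0.058,0,0.08],"spin": 37},
    {"jaw": 0,"offset": [0.058,0,0.08],"spin": 37},
    {"jaw": 0,"offset": [0.058,0,0.08],"spin": 37}
  ]
}}

```text
clock: 14.02
position: [617.1, 10.5, 196.9]
ee_rot: [-1.571, -0.0, -1.591]
ft_force: [-0.9, 0.4, -0.1]
width: 85.5
```

Run:
```python
from h import *
s,w=grab('wrist','w10.png'); go(549,-278,200,-1.75); np.savez('w10.npz',p=s['position'],e=s['ee_rot'])
print(proj(w,s,[[659,-62,42],[659,-62,36],[415,-58,42]]).round(1))
W=cv2.resize(w['frame'][100:350,180:500],(768,600),interpolation=2)
cv2.imwrite('pics/c7.png',W[:,:,::-1])
```

```text
t 14.1 pos [617.1  10.6 197. ] rpy [-1.571  0.    -1.591] w 85.3 F [-0.2  0.4  0.3]
offset m [ 0.29   -0.003  -0.0622] spin deg 9.09
[[356.3 234.2]
 [355.8 232.2]
 [163.8 234.8]]
```

View pics/c7.png

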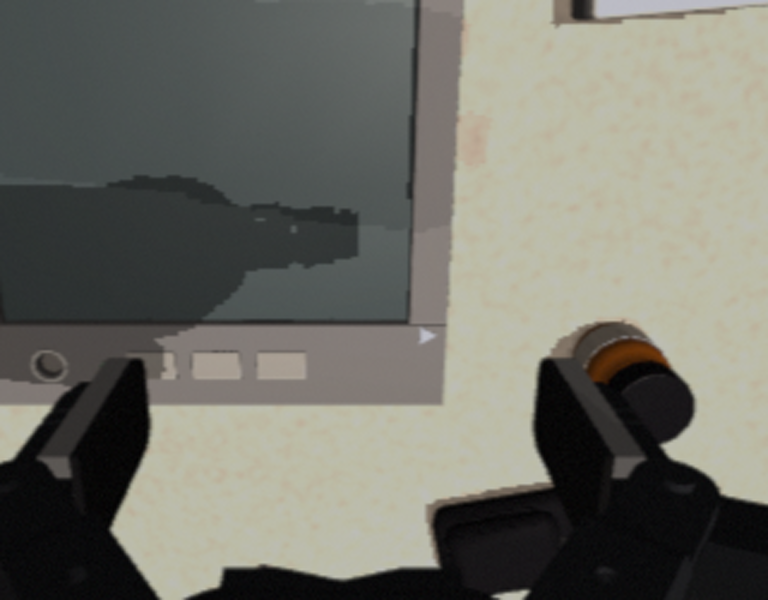

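Run:
```python
from h import *
f=np.load('w10.npz'); s=dict(position=f['p'],ee_rot=f['e']); w=robot.get_image('wrist')
c=lambda p: np.array(p,float)/2.4+[180,100]
px=c([[418,10],[411.5,322],[15,323.5],[445,325],[10,404],[443,404],[463,10],[443,404]])
P=onz(w,s,px,42)[:,:2]; print(P.round(1))
u=P[1]-P[0]; print('rail yaw',np.arctan2(u[0],-u[1])); u=P[7]-P[6]; print('rail outer yaw',np.arctan2(u[0],-u[1]))
for a,b in((2,3),(4,5)): u=P[b]-P[a]; print('panel yaw',np.arctan2(u[1],u[0]))
go(549,-278,200,-1.75)
```

```text
[[ 653.9   94.1]
 [ 652.9  -61.8]
 [ 443.4  -58.6]
 [ 670.6  -63.9]
 [ 432.5 -106.9]
 [ 670.8 -111.5]
 [ 674.4   93.7]
 [ 670.8 -111.5]]
rail yaw -0.006554338826054286
rail outer yaw -0.01766470324956107
panel yaw -0.023382876981102876
panel yaw -0.019486453324635784
t 14.1 pos [617.1  10.7 197.1] rpy [-1.571  0.    -1.592] w 85.4 F [ 0.1 -0.1 -0.5]
offset m [ 0.29   -0.003  -0.0621] spin deg 9.08
```

Emit:
{"fn": "carry_out", "kwargs": {
  "commands": [
    {"jaw": 0,"offset": [0.035,0,-0.008],"spin": 1},
    {"jaw": 0,"offset": [0.075,0,-0.016],"spin": 3},
    {"jaw": 0,"offset": [0.115,0,-0.025],"spin": 5},
    {"jaw": 0,"offset": [0.155,0,-0.033],"spin": 7},
    {"jaw": 0,"offset": [0.195,0,-0.042],"spin": 9},
    {"jaw": 0,"offset": [0.235,0,-0.05],"spin": 9},
    {"jaw": 0,"offset": [0.27,0,-0.058],"spin": 9},
    {"jaw": 0,"offset": [0.29,0,-0.062],"spin": 9},
    {"jaw": 0,"offset": [0.29,0,-0.062],"spin": 9},
    {"jaw": 0,"offset": [0.29,0,-0.062],"spin": 9}
  ]
}}

```text
clock: 14.95
position: [548.2, -279.4, 197.2]
ee_rot: [-1.571, -0.0, -1.752]
ft_force: [-0.1, 1.1, -0.8]
width: 85.6
```

Emit:
{"fn": "carry_out", "kwargs": {
  "commands": [
    {"jaw": 0,"offset": [0,0,0],"spin": 0},
    {"jaw": 0,"offset": [0,0,0],"spin": 0},
    {"jaw": 0,"offset": [0,0,0],"spin": 0}
  ]
}}

```text
clock: 15.2
position: [549.6, -276.1, 196.9]
ee_rot: [-1.571, 0.001, -1.747]
ft_force: [0.0, 0.4, 0.1]
width: 85.2
```

Run:
```python
from h import *
s,w=grab('wrist','w11.png'); go(549,-278,200,-1.75); np.savez('w11.npz',p=s['position'],e=s['ee_rot'])
print(proj(w,s,[[544,-374,6],[541,-322,42]]).round(1))
W=cv2.resize(w['frame'][100:350,200:440],(576,600),interpolation=2)
cv2.imwrite('pics/c8.png',W[:,:,::-1])
```

```text
t 15.2 pos [ 549.5 -276.3  197. ] rpy [-1.571e+00  1.000e-03 -1.747e+00] w 85.4 F [-0.5  0.   0.3]
offset m [ 0.0017 -0.0031 -0.0002] spin deg 0.18
[[330.3 240. ]
 [321.8 215.8]]
```

View pics/c8.png

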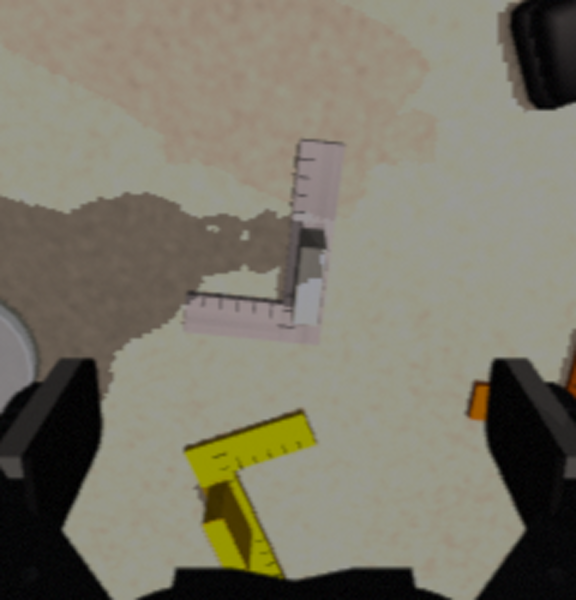

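Run:
```python
from h import *
f=np.load('w11.npz'); s=dict(position=f['p'],ee_rot=f['e']); w=robot.get_image('wrist')
c=lambda p: np.array(p,float)/2.4+[200,100]
P=onz(w,s,c([[344,143],[319,343],[183,332],[298,139]]),6)[:,:2]; print(P.round(1),np.linalg.norm(P[0]-P[1]),np.linalg.norm(P[2]-P[1]),np.linalg.norm(P[3]-P[0]))
u=P[0]-P[1]; y1=np.arctan2(-u[0],u[1]); v=P[1]-P[2]; y2=np.arctan2(v[1],v[0]); print('yaw',y1,y2)
B=onz(w,s,c([[303,248],[325,248],[319,325],[294,324]]),42)[:,:2]; print(B.round(1),B.mean(0),[np.linalg.norm(B[i]-B[i-1]).round(1) for i in range(4)])
u=B[:2].mean(0)-B[2:].mean(0); print('bar yaw',np.arctan2(-u[0],u[1]))
yw=(y1+y2)/2; g=P[1]+R.from_euler('z',yw).as_matrix()[:2,:2]@[-12,50]; print('grip from corner',g)
h=(w['frame'][:,:,:]).astype(int)
go(g[0],g[1],25,yw-np.pi/2)
for r in range(196,240,2): 
    q=h[r,310:345]; print(r,''.join('%4d'%(x.sum()//3) for x in q))
```

```text
[[ 579.6 -263.9]
 [ 547.  -379.1]
 [ 469.1 -358.1]
 [ 555.6 -257.5]] 119.75040100506156 80.63003311873308 24.89199518334182
yaw -0.275968694411825 -0.2640721960013818
[[ 549.3 -306.9]
 [ 560.3 -308.8]
 [ 550.3 -350.7]
 [ 537.4 -347.8]] [ 549.30233857 -328.53894777] [np.float64(42.6), np.float64(11.2), np.float64(43.0), np.float64(13.2)]
bar yaw -0.2581930447930761
grip from corner [ 548.74187971 -327.74670958]
t 15.3 pos [ 549.4 -276.6  197. ] rpy [-1.571  0.    -1.747] w 85.3 F [-0.3  0.3 -0.4]
offset m [0.0506 0.1719 0.0083] spin deg 5.36
196   91  90  91  91  91  92  92  92  91  92  90  88  89  88  76  55  45  45  50  53  54  55  56  58  71 117 142 145 146 147 147 146 147 147 146
198   94  93  93  92  92  92  93  93  93  92  83  82  88  87  68  49  43  43  43  45  48  53  54  54  58  87 125 143 144 145 147 147 147 147 147
200   94  94  94  93  93  93  92  92  94  94  89  87  88  85  65  45  44  42  43  44  44  44  50  54  59  87 127 143 145 147 147 148 146 147 146
202   91  92  93  94  95  93  91  90  89  86  83  86  88  76  54  49  56  56  53  50  48  46  50  54  58  70 119 143 1
[... 1936 characters left out ...]
 142 142 139 134 134 130 105 115 144 152 152 151 152 152 152 152 151 145 140 143 146 148 147 148 148 149 149 149 147 146
232  143 143 141 141 143 144 142 140 139 140 138 117 127 148 152 151 152 152 152 152 151 150 132 131 142 147 146 148 147 148 148 148 147 146 147
234  140 140 141 141 141 139 137 134 136 137 136 129 137 148 150 149 150 149 149 149 149 147 131 131 141 145 144 145 145 146 147 146 145 145 146
236  137 138 138 139 138 137 132 131 123 114 113 105 101 124 136 136 134 133 135 137 138 140 141 143 145 146 146 146 147 147 147 147 146 146 145
238  141 141 142 142 141 140 138 138 140 140 141 142 143 141 140 137 135 134 136 139 139 140 140 143 146 147 147 147 148 149 148 147 145 143 143
```

Emit:
{"fn": "carry_out", "kwargs": {
  "commands": [
    {"jaw": 0,"offset": [0.025,0.02,0.004],"spin": 3},
    {"jaw": 0,"offset": [0.0505,0.045,0.0085],"spin": 5.3},
    {"jaw": 0,"offset": [0.0505,0.085,0.0085],"spin": 5.3},
    {"jaw": 0,"offset": [0.0505,0.12,0.0085],"spin": 5.3},
    {"jaw": 0,"offset": [0.0505,0.12,0.0085],"spin": 5.3},
    {"jaw": 0,"offset": [0.0505,0.12,0.0085],"spin": 5.3},
    {"jaw": 0,"offset": [0.0505,0.12,0.0085],"spin": 5.3}
  ]
}}

```text
clock: 15.88
position: [549.5, -329.3, 78.9]
ee_rot: [-1.569, -0.0, -1.841]
ft_force: [-0.1, -0.1, 1.1]
width: 85.5
```

Run:
```python
from h import *
go(549,-328.1,25.5,-1.839)
```

```text
t 15.9 pos [ 549.5 -329.3   78.9] rpy [-1.569 -0.    -1.841] w 85.5 F [-0.1 -0.1  1.1]
offset m [-0.0011  0.0534 -0.0009] spin deg -0.11
```

Emit:
{"fn": "carry_out", "kwargs": {
  "commands": [
    {"jaw": 0,"offset": [-0.001,0.02,-0.0005],"spin": 0},
    {"jaw": 0,"offset": [-0.001,0.04,-0.0005],"spin": 0},
    {"jaw": 0,"offset": [-0.001,0.051,-0.0005],"spin": 0},
    {"jaw": 0,"offset": [-0.001,0.051,-0.0005],"spin": 0},
    {"jaw": 0,"offset": [-0.001,0.051,-0.0005],"spin": 0},
    {"jaw": 0,"offset": [-0.001,0.051,-0.0005],"spin": 0}
  ]
}}

```text
clock: 16.38
position: [549.2, -328.6, 27.8]
ee_rot: [-1.568, -0.001, -1.842]
ft_force: [0.7, -0.3, -0.3]
width: 85.3
```

Emit:
{"fn": "carry_out", "kwargs": {
  "commands": [
    {"jaw": 100,"offset": [0,0,0],"spin": 0},
    {"jaw": 150,"offset": [0,0,0],"spin": 0},
    {"jaw": 180,"offset": [0,0,0],"spin": 0},
    {"jaw": 255,"offset": [0,0,0],"spin": 0},
    {"jaw": 255,"offset": [0,0,0],"spin": 0},
    {"jaw": 255,"offset": [0,0,0],"spin": 0},
    {"jaw": 255,"offset": [0,0,0],"spin": 0},
    {"jaw": 255,"offset": [0,0,0],"spin": 0},
    {"jaw": 255,"offset": [0,0,0],"spin": 0}
  ]
}}

```text
clock: 17.13
position: [548.1, -327.9, 25.9]
ee_rot: [-1.571, 0.0, -1.842]
ft_force: [-0.1, -0.5, -0.1]
width: -0.1
```

Run:
```python
from h import *
go(549,-328.1,25.5,-1.839)
```

```text
t 17.1 pos [ 548.1 -327.9   25.9] rpy [-1.571  0.    -1.842] w -0.1 F [-0.1 -0.5 -0.1]
offset m [-0.0001  0.0004  0.001 ] spin deg -0.16
```

Run:
```python
from h import *
s,w=grab('wrist','w12.png')
print(proj(w,s,[[547,-379,6],[580,-264,6],[556,-257,6],[469,-358,6],[549,-328,42],s['position']]).round(1))
g=w['frame'].astype(int)
for r in range(100,300,4): print(r,''.join('W' if (x.min()>120 and x.max()-x.min()<28) else '#' if x.sum()<150 else 'o' if x[0]-x[2]>90 else '+' if x.sum()<310 else '.' for x in g[r,220:420:2]))
```

```text
[[338.5 281.9]
 [343.5 122.8]
 [304.9 122.2]
 [234.8 282.5]
 [323.9 245.9]
 [322.3 234.7]]
100 W.WWW....WW......WWWWWW...WWWW.WWWWWWW.WWWWWWWWWWWWW..WWWWWWWWWWWWWWWWWWWWWWWWWWWWWWWWWWWWWWWWWWWWWW
104 WWWWWW...WW........WWW........WWWWWWWWWWWWWWW.WWWWW.....WWW....WWWWWWWWWWWWWWWWWWWWWWWWWWWWWWWWWWWWW
108 WWWWWWWWWWWWW..................WWWWWWWWWWWWW....WWW.....W...WWWWWWWWWWWWWWWWWWWWWWWWWWWWWWWWWWWWWWWW
112 ..........WWWWW..........WWW....W.WWWWWWWWWWW..WWW............W...WWWWWWWWWWWWWWWWWWWWWWWWWWWWWWWWWW
116 WW....W.....WWW..........WWW.........WW...WWWWWWWW................WWWW..WWWWWWWWWWWWWWWWWWWWWWWWWWWW
120 WWW..WWW............WW....WW................WWWWW....WWW......WWWWWWW....WWWWWWWWWWWWWWWWWWWWWWWWWWW
124 ................WWWWWW.W..WWWWW............WWWWWWWWWWWWWWWWWWWW.WWWW.....WW..WWWWWWWWWWWWWWWWWWWWWWW
128 ..............WWWWWWW......WWWWWWWWWWWW.....WWWWWWWWWWWWWWWWWWWWWWW....WWWWW...WWWWWWWWWWWWWWWWWWWWW
132 WW............WWWWWWWW.....WWWWWWWW.........WWWWWWWWWWWWWWWWWW.WWW....WWWWWW.....WWWWWWWWWWWWWWWWWWW
136 WWWWWWW..WWW....W.WWWWW.WWWWWWWWWW........W.WWWWWWWWWWWWWWWW
[... 3540 characters left out ...]
+++++++#########++++###++++#########.WWWWWWWWWWWWWWWWWWWWWWWWWWWWWWWWW
276 +++++++++++++++++++++++++++++++++++##################+#############+WWWWWWWWWWWWWWWWWWWWWWWWWWWWWWWW
280 ++++++++++++++++#######+++++++++++##################################+WWWWWWWWWW.+####++.WWWWWWWWWWWW
284 ++++++++++++#############+++++++######################################+.WWWWW.#############+WWWWWWWW
288 ++++++++######################################################################################+.WWWW
292 ++++##############################################################################################+W
296 +###################################################################################################
```

Run:
```python
from h import *
s,w=grab('wrist')
g=w['frame'].astype(int).sum(2)//3
print('     '+''.join('%4d'%c for c in range(290,360,2)))
for r in range(214,300,3): print(r,''.join('%4d'%x for x in g[r,290:360:2]))
print(s['width'],s['clock'])
```

```text
290 292 294 296 298 300 302 304 306 308 310 312 314 316 318 320 322 324 326 328 330 332 334 336 338 340 342 344 346 348 350 352 354 356 358
214  130 137 143 145 145 114  81  79  78  72  73  94 137 142 143 142 140 139 141 141 138 139 131 116 131 139 143 142 142 142 142 140 141 141 142
217   79  86  92  82 119 133  83  78  76  73  75  98 144 149 150 149 147 148 149 149 148 149 136 114 131 139 143 142 144 144 145 143 143 142 141
220   78  79  78  80  80  79  78  78  75  72  73  97 142 149 149 150 148 148 149 148 148 148 136 116 131 139 144 144 144 144 143 143 143 142 143
223   78  79  78  78  77  79  79  78  76  71  73  97 143 149 150 149 147 147 150 149 147 148 134 116 130 140 146 145 144 141 139 140 142 143 144
226   82  82  82  79  79  80  83  82  79  71  72  97 143 149 149 149 147 148 150 148 148 149 136  79  86 128 139 140 143 141 140 140 141 141 141
229   86  85  84  82  81  81  84  84  81  71  72  98 144 148 149 148 147 149 149 149 148 148 134  71  73  80  83  84  88  82  86 131 123 139 136
232   85  84  84  83  82  83  83  82  77  71  73  96 113  96 100 147 145 143 121  99 144 1
[... 2571 characters left out ...]
7   4   3   5  13  13  13   8   6   7   4   6   5   5   6   4   6   5   2   5   5   8  10  10
289    7   4   3   7   3   5   5   7   8   8   5   8   9   6   7  12  12  13   6   5   5   6   7   7   6   5   6   8   7   5   6   5   5   4   9
292    7   7   7   5   8   3   8   9   7   8   6   5   8   6   7  11  12  15   7   5   6   8   7   6   3   6   6   7   5   6   5   5   4   7   7
295    7   6   7   5   6   6   8   6   8   5   8   8   5   5   8  11  12  10   9   7   6   4   6   5   3   6   7   3   5  11   8   5   5   6   7
298    7   7   5   8   4   6   5   5   6   8   7   8   6  10   8  13  11  10   9  10   4   7   7   7   5   7   6   5   5   7   5   6   6   6   6
0.3842573715442698 17.1833
```

Run:
```python
from h import *
print(robot.tcp_to_tips,[a for a in dir(robot) if a[0]!='_'])
```

```text
14.0 ['IKError', 'get_image', 'sign_off', 'state', 'tcp_to_tips']
```

Emit:
{"fn": "carry_out", "kwargs": {
  "commands": [
    {"jaw": 0,"offset": [0,0,0],"spin": 0},
    {"jaw": 0,"offset": [0,0,0],"spin": 0},
    {"jaw": 0,"offset": [0,0,0],"spin": 0},
    {"jaw": 0,"offset": [0,0,0],"spin": 0},
    {"jaw": 0,"offset": [0,0,0.001],"spin": 0},
    {"jaw": 0,"offset": [0,0,0.001],"spin": 0},
    {"jaw": 0,"offset": [0,0,0.001],"spin": 0}
  ]
}}

```text
clock: 17.82
position: [549.2, -328.2, 26.0]
ee_rot: [-1.571, 0.0, -1.842]
ft_force: [0.0, 0.1, -0.4]
width: 83.1
```

Emit:
{"fn": "carry_out", "kwargs": {
  "commands": [
    {"jaw": 0,"offset": [0,0.006,0],"spin": 0},
    {"jaw": 0,"offset": [0,0.012,0],"spin": 0},
    {"jaw": 0,"offset": [0,0.018,0],"spin": 0},
    {"jaw": 0,"offset": [0,0.024,0],"spin": 0},
    {"jaw": 0,"offset": [0,0.024,0],"spin": 0},
    {"jaw": 0,"offset": [0,0.024,0],"spin": 0}
  ]
}}

```text
clock: 18.32
position: [548.7, -328.0, 1.3]
ee_rot: [-1.572, 0.0, -1.842]
ft_force: [-0.4, -0.1, -0.3]
width: 85.2
```

Run:
```python
from h import *
s,w=grab('wrist','w13.png'); go(549,-328.1,-8,-1.839); print(s['qpos'].round(2))
g=w['frame'].astype(int).sum(2)//3
print(proj(w,s,[[549,-306,42],[549,-328,42],[549,-350,42],[579.6,-263.9,6]]).round(1))
for r in range(204,300,6): print(r,''.join('%4d'%x for x in g[r,220:430:6]))
```

```text
t 18.4 pos [ 548.9 -328.2    1.7] rpy [-1.571 -0.    -1.842] w 85.5 F [-0.2  0.2  0.7]
offset m [-0.0002  0.0097  0.    ] spin deg -0.16
[ 0.16  0.72  0.45  1.75 -0.42  0.77  0.55]
[[311.1 230.6]
 [323.  268.3]
 [333.8 302.8]
 [344.9 124.8]]
204  138 134 136 135 135 137 134 136 136 135 137 141 139 137 118 126 131 129 124 129 127 135 134 133 135 137 139 138 136 134 135 138 138 138 138
210  135 133 137 136 136 137 138 136 135 128 134 135 137 137 115  78  52  51  52  92 127 138 137 136 139 140 137 137 137 138 137 138 140 139 137
216  136 132 136 134 136 138 135 132  89 128 136 136 135  78  72  61  51  52  52  61 127 136 136 136 138 138 133 135 138 136 140 139 137 139 140
222  136 134 135 132  85  78  77  79  77  79  79  78 134 103  71  52  52  51  52  55 126 135 138 136 137 135 138 136 134 132 135 135 138 137 137
228   91  76  77  75  74  78  76  78  76  79  78  74  81  78  70  47  45  54  48  54 126 137 136 136 136 135 112 116 136 135 137 138 137 135 137
234   77  76  77  77  76  78  77  75  78  81  79  75  77  75  68 114 143 141 141 138 119  81 137 137  86  79  78  79  88 132 134 137 
[... 761 characters left out ...]
  34  37  35  36  37  36  38  38  38  57  72  80  78  79  71  74  77  75  77  85  86  87  90  87  90 144   1   3   5  36
276    5   1   3   2  79  49  80  81  81  81  47  82  82  81  69  71  80  78  80  70  75  79 141  81  89  89  87 141 137 142 139   3   3   4   3
282    1   7   3   1  81  64  82  81  82  80  52  81  83  82  78  72  80  77  78  70 122 136 138 142 138 141 141 141 141 142 139   5   1   2   2
288    5   5   5   6  80  80  80  81  81  82  82  81  82  82  80  72  79  77  78  71 139 142 143 142 142 142 141 140 142 142 142   4   4   3   2
294    5   3   3  59  77  78  78  77  79  78  79  78  79  79  79  71  79  78  77  72 142 141 143 138 142 141 143 141 141 143 143 110   6   4   4
```

Emit:
{"fn": "carry_out", "kwargs": {
  "commands": [
    {"jaw": 0,"offset": [0,0.005,0],"spin": 0},
    {"jaw": 0,"offset": [0,0.01,0],"spin": 0},
    {"jaw": 0,"offset": [0,0.01,0],"spin": 0},
    {"jaw": 100,"offset": [0,0.01,0],"spin": 0},
    {"jaw": 150,"offset": [0,0.01,0],"spin": 0},
    {"jaw": 255,"offset": [0,0.01,0],"spin": 0},
    {"jaw": 255,"offset": [0,0.01,0],"spin": 0},
    {"jaw": 255,"offset": [0,0.01,0],"spin": 0},
    {"jaw": 255,"offset": [0,0.01,0],"spin": 0},
    {"jaw": 255,"offset": [0,0.01,0],"spin": 0}
  ]
}}

```text
clock: 19.2
position: [549.2, -328.4, -7.7]
ee_rot: [-1.57, -0.0, -1.842]
ft_force: [-0.7, 1.0, 3.2]
width: 12.9
```

Emit:
{"fn": "carry_out", "kwargs": {
  "commands": [
    {"jaw": 255,"offset": [0,0,0],"spin": 0},
    {"jaw": 255,"offset": [0,0,0],"spin": 0},
    {"jaw": 255,"offset": [0,0,0],"spin": 0}
  ]
}}

```text
clock: 19.45
position: [549.2, -328.3, -7.7]
ee_rot: [-1.57, -0.0, -1.842]
ft_force: [-0.8, 0.5, 4.2]
width: 12.9
```

Emit:
{"fn": "carry_out", "kwargs": {
  "commands": [
    {"jaw": 255,"offset": [0,-0.006,0],"spin": 0},
    {"jaw": 255,"offset": [0,-0.02,0],"spin": 0},
    {"jaw": 255,"offset": [0,-0.045,0],"spin": 0},
    {"jaw": 255,"offset": [0,-0.07,0],"spin": 0},
    {"jaw": 255,"offset": [0,-0.08,0],"spin": 0},
    {"jaw": 255,"offset": [0,-0.08,0],"spin": 0},
    {"jaw": 255,"offset": [0,-0.08,0],"spin": 0}
  ]
}}

```text
clock: 20.03
position: [549.3, -328.0, 72.2]
ee_rot: [-1.57, 0.0, -1.841]
ft_force: [-0.0, 0.1, -2.9]
width: 13.3
```

Run:
```python
from h import *
s,w=grab('wrist','w14.png'); go(626,3,72,-1.591)
print(proj(w,s,[s['position']+[31,64,13.7]]).round(1))
```

```text
t 20.1 pos [ 548.7 -327.6   71.2] rpy [-1.572e+00  1.000e-03 -1.841e+00] w 13.3 F [ 0.5  0.3 -2.3]
offset m [-0.3392 -0.0005 -0.0139] spin deg -14.35
[[346.5 125.8]]
```

Emit:
{"fn": "carry_out", "kwargs": {
  "commands": [
    {"jaw": 255,"offset": [-0.03,0,-0.001],"spin": -1},
    {"jaw": 255,"offset": [-0.07,0,-0.003],"spin": -3},
    {"jaw": 255,"offset": [-0.11,0,-0.005],"spin": -5},
    {"jaw": 255,"offset": [-0.15,0,-0.007],"spin": -7},
    {"jaw": 255,"offset": [-0.19,0,-0.009],"spin": -9},
    {"jaw": 255,"offset": [-0.23,0,-0.01],"spin": -11},
    {"jaw": 255,"offset": [-0.27,0,-0.012],"spin": -13},
    {"jaw": 255,"offset": [-0.305,0,-0.013],"spin": -14.3},
    {"jaw": 255,"offset": [-0.33,0,-0.014],"spin": -14.3},
    {"jaw": 255,"offset": [-0.339,0,-0.014],"spin": -14.3}
  ]
}}

```text
clock: 20.92
position: [625.8, 8.9, 69.9]
ee_rot: [-1.574, 0.003, -1.585]
ft_force: [0.6, 0.1, -2.0]
width: 13.0
```

Emit:
{"fn": "carry_out", "kwargs": {
  "commands": [
    {"jaw": 255,"offset": [0,0,0],"spin": 0},
    {"jaw": 255,"offset": [0,0,0],"spin": 0},
    {"jaw": 255,"offset": [0,0,0],"spin": 0},
    {"jaw": 255,"offset": [0,0,0],"spin": 0}
  ]
}}

```text
clock: 21.25
position: [625.7, -0.3, 71.7]
ee_rot: [-1.571, -0.001, -1.595]
ft_force: [0.1, -0.6, -1.7]
width: 13.1
```

Run:
```python
from h import *
s,w=grab('wrist','w15.png'); go(626,3,31,-1.591)
g=w['frame'].astype(int).sum(2)//3
print('    ',''.join('%4d'%c for c in range(270,420,4)))
for r in range(96,260,6): print(r,''.join('%4d'%x for x in g[r,270:420:4]))
```

```text
t 21.3 pos [625.9   0.   71.9] rpy [-1.571e+00 -1.000e-03 -1.595e+00] w 13.2 F [ 0.3  0.1 -1.6]
offset m [-0.003   0.0409  0.0001] spin deg -0.23
      270 274 278 282 286 290 294 298 302 306 310 314 318 322 326 330 334 338 342 346 350 354 358 362 366 370 374 378 382 386 390 394 398 402 406 410 414 418
96  112 115 118 131 132 134 136 136 137 139 140 141 142 144 146 146 148 147 150 151 152 153 118  97 152 152 152 152 152 152 152 218 218 220 221 219 219 219
102  111 112 115 115 115 117 117 119 121 122 123 124 141 143 142 143 144 148 149 151 151 153  88 101 152 152 151 151 153 152 152 219 218 217 220 223 221 221
108  111 112 112 113 114 115 117 118 121 120 122 123 124 126 127 128 129 131 132 134 136 150  79 109 152 152 152 152 152 152 160 218 219 218 222 220 219 219
114  110 111 112 112 113 116 116 118 119 119 121 123 123 124 126 128 130 130 131 133 133 134  64 113 139 139 140 151 151 151 162 221 221 219 221 218 217 218
120  110 111 111 110 112 114 114 116 117 119 120 121 123 125 125 126 127 129 130 131 131 132  65 123 139 139 140 139 139 140 157 216 221 220 219 218 218 220
126  109 109
[... 2898 characters left out ...]
  51  93 130 139 139 139 140 138 154 224 222 219 222 221 222 218 220 221
240   64  66  64  64  66  63  54  59  62  63 179 210 210 207 210 207 206  74  70  62  53  93 131 139 139 140 139 139 193 218 220 219 221 220 218 221 223 221
246   52  52  53  52  52  35  36  59  62  52 129 186 156 219 221 220 216  61  70  68  36  58 135 139 139 139 140 139 195 220 222 218 219 218 221 222 218 217
252   52  52  52  52  13  15  17  62  61  40 129 130 129 136 222 219 215  38  61  69  18  16  15 138 139 138 140 139 198 218 218 218 218 216 220 221 221 223
258   52  52  52  36  15  14  39  61  62  17 128 131 128 127 129 126 121  19  62  61  33  18  18 114 151 152 152 152 219 221 219 219 218 220 219 221 220 213
```

Run:
```python
from h import *
s,w=grab('wrist'); g=w['frame'].astype(float).sum(2)/3
L=[];Rr=[]
for r in range(132,232,4):
    a=g[r,334:350]; d=a[1:]-a[:-1]; L.append([334+(np.abs(d)*(np.arange(15)+.5)).sum()/np.abs(d).sum() if 0 else 334.5+np.average(np.arange(15),weights=np.clip(-d,0,None)**2),r])
for r in list(range(124,186,4)):
    a=g[r,354:372]; d=a[1:]-a[:-1]; Rr.append([354.5+np.average(np.arange(17),weights=np.clip(d,0,None)**2),r])
for n,E,z in(('leg',L,s['position'][2]+13.7),('rail',Rr,42)):
    P=onz(w,s,E,z)[:,:2]; f=np.polyfit(P[:,1],P[:,0],1); res=P[:,0]-np.polyval(f,P[:,1]); print(n,'yaw',-f[0],'res',res.std().round(2),'x at y=0',f[1].round(1),P[[0,-1]].round(1))
print('tool yaw',s['ee_rot'],s['position'])
```

```text
leg yaw -0.02654384193855795 res 0.05 x at y=0 637.7 [[639.6  66.5]
 [638.1  10.6]]
rail yaw -0.020242371713679496 res 0.06 x at y=0 652.5 [[653.9  68.3]
 [653.1  26. ]]
tool yaw [-1.57116734e+00 -7.81886208e-04 -1.59494089e+00] [6.25879549e+02 1.65555927e-02 7.18727025e+01]
```

Emit:
{"fn": "carry_out", "kwargs": {
  "commands": [
    {"jaw": 255,"offset": [0,0.01,0],"spin": -0.4},
    {"jaw": 255,"offset": [0,0.02,0],"spin": -0.4},
    {"jaw": 255,"offset": [0,0.03,0],"spin": -0.4},
    {"jaw": 255,"offset": [0,0.039,0],"spin": -0.4},
    {"jaw": 255,"offset": [0,0.039,0],"spin": -0.4},
    {"jaw": 255,"offset": [0,0.039,0],"spin": -0.4},
    {"jaw": 255,"offset": [0,0.039,0],"spin": -0.4},
    {"jaw": 255,"offset": [0,0.039,0],"spin": -0.4}
  ]
}}

```text
clock: 22.02
position: [626.7, 2.1, 33.4]
ee_rot: [-1.57, -0.0, -1.585]
ft_force: [0.5, -0.6, -2.0]
width: 12.6
```

Emit:
{"fn": "carry_out", "kwargs": {
  "commands": [
    {"jaw": 255,"offset": [0,0.001,0],"spin": 0},
    {"jaw": 255,"offset": [0,0.002,0],"spin": 0},
    {"jaw": 255,"offset": [0,0.003,0],"spin": 0},
    {"jaw": 255,"offset": [0,0.004,0],"spin": 0},
    {"jaw": 255,"offset": [0,0.004,0],"spin": 0},
    {"jaw": 255,"offset": [0,0.004,0],"spin": 0}
  ]
}}

```text
clock: 22.52
position: [626.3, 2.2, 29.0]
ee_rot: [-1.571, 0.0, -1.585]
ft_force: [0.2, -0.9, -1.2]
width: 13.3
```

Emit:
{"fn": "carry_out", "kwargs": {
  "commands": [
    {"jaw": 255,"offset": [0,0.0005,0],"spin": 0.2},
    {"jaw": 255,"offset": [0,0.001,0],"spin": 0.2},
    {"jaw": 255,"offset": [0,0.0015,0],"spin": 0.2},
    {"jaw": 255,"offset": [0,0.0015,0],"spin": 0.2},
    {"jaw": 255,"offset": [0,0.0015,0],"spin": 0.2},
    {"jaw": 255,"offset": [0,0.0015,0],"spin": 0.2}
  ]
}}

```text
clock: 23.02
position: [626.4, 2.2, 28.3]
ee_rot: [-1.57, 0.0, -1.589]
ft_force: [-2.9, 0.0, 5.5]
width: 13.0
```

Emit:
{"fn": "carry_out", "kwargs": {
  "commands": [
    {"jaw": 255,"offset": [0,-0.0005,0],"spin": 0},
    {"jaw": 255,"offset": [0.002,-0.0005,0.002],"spin": 0},
    {"jaw": 255,"offset": [0.005,-0.0005,0.005],"spin": 0},
    {"jaw": 255,"offset": [0.008,-0.0005,0.008],"spin": 0},
    {"jaw": 255,"offset": [0.011,-0.0005,0.011],"spin": 0},
    {"jaw": 255,"offset": [0.011,-0.0005,0.011],"spin": 0},
    {"jaw": 255,"offset": [0.011,-0.0005,0.011],"spin": 0},
    {"jaw": 255,"offset": [0.011,-0.0005,0.011],"spin": 0}
  ]
}}

```text
clock: 23.68
position: [638.0, -9.7, 28.3]
ee_rot: [-1.569, -0.001, -1.589]
ft_force: [1.1, -1.0, 2.2]
width: 12.8
```

Emit:
{"fn": "carry_out", "kwargs": {
  "commands": [
    {"jaw": 255,"offset": [0,0,0.001],"spin": 0},
    {"jaw": 255,"offset": [0,0,0.002],"spin": 0},
    {"jaw": 255,"offset": [0,0,0.003],"spin": 0},
    {"jaw": 255,"offset": [0,0,0.003],"spin": 0},
    {"jaw": 255,"offset": [0,0,0.003],"spin": 0},
    {"jaw": 255,"offset": [0,0,0.003],"spin": 0}
  ]
}}

```text
clock: 24.18
position: [638.1, -9.7, 28.3]
ee_rot: [-1.574, -0.0, -1.589]
ft_force: [-8.4, -0.8, 12.3]
width: 12.8
```

```bash
cat > gap.py <<'E'
from h import *
s,w=grab('wrist'); g=w['frame'].astype(int).sum(2)//3
z=s['position'][2]+13.7
print(s['position'].round(1),s['ft_force'].round(1),z)
print(proj(w,s,[[652.5,0,42],[652.5,60,42],[652.5,60,36],[s['position'][0]+12,60,z],[s['position'][0]+12,0,z]]).round(1))
for r in range(90,200,6): print(r,''.join('%4d'%x for x in g[r,330:372]))
E
python3 gap.py
```

```text
[638.1  -9.7  28.3] [-8.4 -0.8 12.3] 41.99379825917616
[[346.  229.5]
 [347.  126. ]
 [346.1 125.4]
 [342.4 126.1]
 [341.9 229.6]]
90  142 142 144 143 143 144 144 145 145 145 146 146 146 146 143 111  80  75  71  61  86 120 140 146 147 146 146 146 146 146 146 146 146 146 146 145 146 147 146 146 147 146
96  142 142 143 144 143 144 143 144 143 143 144 143 145 144 140 112  78  66  57  54  91 128 143 146 146 146 146 146 146 147 146 146 145 147 147 147 147 147 146 146 146 146
102  141 141 142 142 141 142 142 141 142 142 142 142 141 141 139 110  77  65  57  56  98 133 144 146 146 147 146 147 147 146 146 146 146 146 146 146 146 147 147 146 147 146
108  126 125 126 126 126 126 127 126 127 128 135 140 140 138 114  84  72  65  56  60 101 135 146 146 147 147 147 147 147 146 146 146 146 146 146 146 147 147 146 146 147 146
114  124 124 123 124 124 125 124 125 125 125 124 125 125 122  94  63  59  57  52  67 101 127 135 135 136 136 136 136 136 137 136 136 136 136 136 136 135 136 137 137 142 145
120  123 123 123 123 123 123 123 123 123 123 123 123 123 120  93  63  58  56  52  76 108 128 134 135 134 1
[... 1615 characters left out ...]
 135 135
180  199 198 197 202 205 206 205 206 205 204 203 202 199 153  84  56  50  64 101 126 134 135 134 134 135 136 134 135 135 135 135 134 134 134 135 136 135 135 135 135 135 135
186  198 196 197 201 203 204 203 203 202 201 201 201 196 146  70  53  52  78 111 131 134 135 135 135 135 135 135 135 134 135 134 134 135 135 135 135 134 135 135 135 134 135
192  197 196 196 200 203 202 203 203 201 200 201 198 178 122  64  52  50  84 118 132 134 135 135 136 135 135 135 134 135 134 134 134 135 135 134 134 135 135 134 135 135 135
198  194 194 196 199 202 202 201 202 200 199 200 197 177 122  63  50  51  90 123 133 135 135 134 135 135 135 134 135 134 134 134 135 135 135 136 134 135 135 135 136 134 135
```

Emit:
{"fn": "carry_out", "kwargs": {
  "commands": [
    {"jaw": 255,"offset": [0,-0.0005,0],"spin": 0},
    {"jaw": 255,"offset": [0,-0.001,0],"spin": 0},
    {"jaw": 255,"offset": [0,-0.001,0],"spin": 0},
    {"jaw": 255,"offset": [0,-0.001,0],"spin": 0}
  ]
}}

```text
clock: 24.57
position: [640.0, -8.9, 28.6]
ee_rot: [-1.571, -0.0, -1.588]
ft_force: [-0.5, -0.6, -2.8]
width: 13.0
```

```bash
python3 gap.py | sed -n '1p;10,15p'
```

```text
[640.   -8.9  28.6] [-0.5 -0.6 -2.8] 42.335307629332036
108  127 127 127 126 125 126 125 125 126 125 123  96  64  58  58  54  91 127 142 144 145 145 144 145 146 146 145 145 145 145 146 146 145 146 145 145 146 145 145 146 146 146
114  123 123 123 124 124 123 124 124 124 123 121  94  62  58  54  53  88 121 133 134 133 134 133 134 133 133 133 134 134 140 143 144 144 144 144 145 145 144 144 144 144 145
120  121 122 122 122 122 122 122 123 123 122 120  94  63  58  54  54  89 122 133 134 134 134 134 133 134 134 134 134 134 134 134 134 133 134 134 135 134 134 134 134 134 135
126  126 122 122 122 122 123 124 124 124 124 122 119 116 115 105  84  96 124 134 135 134 134 134 134 134 134 134 134 134 134 134 133 134 135 134 134 134 134 134 134 134 134
132  216 216 216 216 217 219 220 220 220 220 219 218 217 215 177 118 107 126 133 134 133 134 134 135 133 134 134 134 134 134 134 134 133 135 133 134 134 134 134 134 134 134
138  216 214 213 213 216 218 219 219 219 219 217 216 217 213 174 118 113 129 134 134 134 134 135 134 134 134 134 135 134 133 133 134 134 134 134 135 135 134 134 134 134 134
```

Emit:
{"fn": "carry_out", "kwargs": {
  "commands": [
    {"jaw": 255,"offset": [0.001,0,0],"spin": 0},
    {"jaw": 255,"offset": [0.002,0,0.0005],"spin": 0},
    {"jaw": 255,"offset": [0.003,0,0.001],"spin": 0},
    {"jaw": 255,"offset": [0.003,0,0.001],"spin": 0},
    {"jaw": 255,"offset": [0.003,0,0.001],"spin": 0},
    {"jaw": 255,"offset": [0.003,0,0.001],"spin": 0}
  ]
}}

```text
clock: 25.12
position: [640.4, -12.0, 28.7]
ee_rot: [-1.572, 0.0, -1.589]
ft_force: [-2.2, 1.0, -2.4]
width: 13.3
```

Emit:
{"fn": "carry_out", "kwargs": {
  "commands": [
    {"jaw": 255,"offset": [0.001,0,0],"spin": 0},
    {"jaw": 255,"offset": [0.002,0,0],"spin": 0},
    {"jaw": 255,"offset": [0.002,0,0],"spin": 0},
    {"jaw": 255,"offset": [0.002,0,0],"spin": 0},
    {"jaw": 255,"offset": [0.002,0,0],"spin": 0}
  ]
}}

```text
clock: 25.53
position: [640.4, -12.4, 28.7]
ee_rot: [-1.572, 0.002, -1.588]
ft_force: [-2.9, 5.2, -2.6]
width: 12.9
```

Emit:
{"fn": "carry_out", "kwargs": {
  "commands": [
    {"jaw": 255,"offset": [0,0.0003,0],"spin": 0},
    {"jaw": 255,"offset": [0,0.0006,0.0004],"spin": 0},
    {"jaw": 255,"offset": [0,0.0006,0.0007],"spin": 0},
    {"jaw": 255,"offset": [0,0.0006,0.0007],"spin": 0},
    {"jaw": 255,"offset": [0,0.0006,0.0007],"spin": 0}
  ]
}}

```text
clock: 25.95
position: [640.5, -12.4, 28.6]
ee_rot: [-1.573, 0.002, -1.588]
ft_force: [-7.9, 5.0, 5.0]
width: 13.1
```

```bash
python3 gap.py | sed -n '1p;5,30p' | cut -c1-110
```

```text
[640.5 -12.4  28.6] [-7.9  5.   5. ] 42.2577005011982
 [342.6 120.8]
 [342.  225.4]]
90  141 141 141 141 141 141 141 141 141 141 139 110  77  66  55  59 100 134 145 144 144 145 145 145 144 145 14
96  140 139 139 140 140 140 140 140 140 137 109  77  72  64  56  74 109 136 145 145 145 146 144 145 144 145 14
102  137 137 138 137 138 138 138 138 138 136 108  77  71  64  55  81 116 137 143 145 145 145 144 144 144 145 1
108  135 129 125 125 125 125 125 125 124 123  96  64  61  59  54  89 124 141 144 145 146 145 144 145 145 144 1
114  120 122 121 121 121 121 121 121 121 118  93  63  58  57  53  85 118 131 133 133 133 133 133 134 133 134 1
120  120 119 119 120 120 120 120 121 120 117  91  62  57  54  53  90 122 132 133 133 133 132 132 134 133 133 1
126  126 124 125 125 126 127 128 127 132 133 126 119 118 117 107 107 125 133 134 133 134 133 133 133 133 133 1
132  215 214 214 214 216 219 219 219 219 219 218 216 216 213 181 136 129 134 134 134 134 133 134 133 133 133 1
138  213 213 213 213 215 217 217 218 218 218 216 215 215 211 171 127 128 134 134 133 134 133 134 133 133 133 1
144  212 211 210
[... 393 characters left out ...]
 133 134 133 133 133 133 133 133 1
168  202 201 201 205 208 209 209 209 208 207 206 206 202 172 133 127 132 132 133 133 133 133 135 133 134 134 1
174  200 200 199 202 206 206 206 206 206 204 204 203 201 163 124 127 132 134 133 134 133 133 134 133 134 133 1
180  196 195 196 201 203 203 202 202 202 200 200 200 196 155 122 130 133 134 134 133 133 134 133 134 134 133 1
186  195 194 195 198 201 202 201 201 200 199 199 199 195 157 126 132 133 134 133 133 133 133 134 133 134 134 1
192  194 194 194 198 200 200 199 200 200 198 198 196 176 138 126 133 133 133 133 134 134 132 134 133 133 134 1
198  192 191 193 197 199 198 198 199 197 197 196 195 163 126 125 133 134 134 133 133 133 133 134 134 135 134 1
```

Run:
```python
from h import *
s,w=grab('wrist'); _,t=grab('top'); _,d=grab('side')
W=np.zeros((600,800,3),np.uint8)
W[:,:500]=cv2.resize(w['frame'][90:330,220:420],(500,600),interpolation=2)
W[:300,500:]=cv2.resize(t['frame'][155:255,290:390],(300,300),interpolation=2)
W[300:,500:]=cv2.resize(d['frame'][160:260,270:370],(300,300),interpolation=2)
cv2.imwrite('pics/c9.png',W[:,:,::-1])
print(proj(w,s,[[652,-62.5,42],[570,-61,42]]).round(1))
```

```text
[[340.7 312.2]
 [217.3 311.8]]
```

View pics/c9.png

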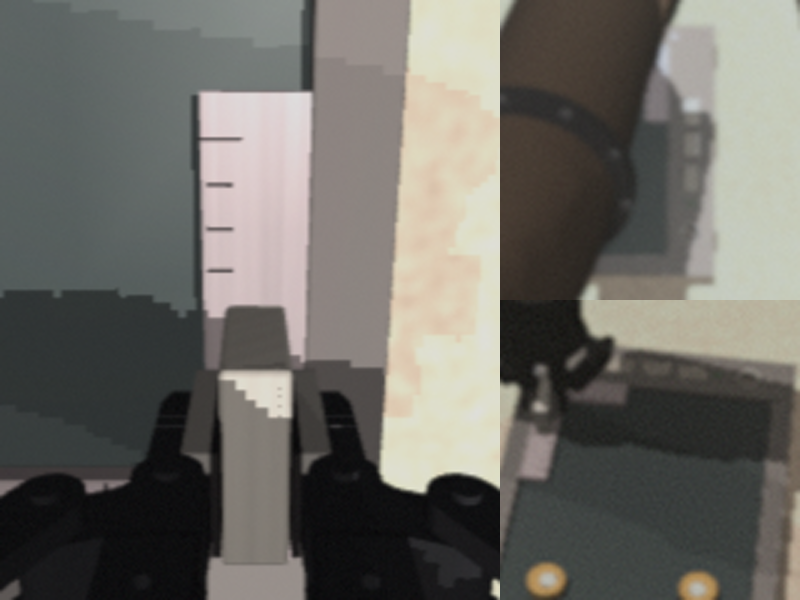

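Emit:
{"fn": "carry_out", "kwargs": {
  "commands": [
    {"jaw": 255,"offset": [0.0005,-0.0003,0],"spin": 0},
    {"jaw": 255,"offset": [0.001,-0.0003,0],"spin": 0},
    {"jaw": 255,"offset": [0.001,-0.0003,0],"spin": 0},
    {"jaw": 255,"offset": [0.001,-0.0003,0],"spin": 0},
    {"jaw": 255,"offset": [0.001,-0.0003,0],"spin": 0},
    {"jaw": 255,"offset": [0.001,-0.0003,0],"spin": 0}
  ]
}}

```text
clock: 26.65
position: [640.5, -12.3, 28.6]
ee_rot: [-1.573, 0.003, -1.587]
ft_force: [-6.4, 7.1, 1.5]
width: 13.4
```

Run:
```python
from h import *
s=robot.state(); print(s['clock'],s['position'].round(1),s['ft_force'].round(1),s['width'])
print(robot.sign_off())
```

```text
26.65 [640.5 -12.3  28.6] [-6.4  7.1  1.5] 13.421824847640702
the job is handed in; nothing more can be done
None
```

I pressed the recessed key with the stylus, stood the stylus back in its hole, and pressed the steel square into the corner. I handed the job in at 26.7 s, still gripping the square; `sign_off` gave no verdict.

**Last checks**
- **Key:** the force rose from 3.3 N to 15.5 N on the stop, with the tip about 5 mm below the key's released height. The countdown itself was not observed.
- **Stylus:** its top was within about 1 px of where it started, so it stands fully in its hole.
- **Far rail:** the long leg lies flush along the part visible to the wrist camera, and the force there is −6.4 N.
- **Panel:** the force is +7.1 N, and it rose without any movement when I pushed further. The short leg's edge showed only in the coarse side view, where it looked flush.
- **Glass:** the net vertical force is +1.5 N upward, so the square rests lightly. The last force reading was taken just before hand-in.

**What disagreed**
- **Fingertip position:** the fingertips appear to stand about 23 mm behind the reported TCP, not 14 mm ahead of it. My first grasp of the square therefore closed on air above the bar, and I regripped about 34 mm lower. The square had not moved.
- **Stylus grip:** for the same reason, the stylus was held near its top end.
- **Opening readings:** 8.5 mm on the 11 mm stylus and 13.4 mm on the 14 mm bar, both lower than the true size.
- **Sliding the square:** it stuck on the glass about 2 mm short of the rail, with 12 N downward. I eased it up slightly and it slid home.

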